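# Hang the soil moisture meter away on the revolving rack

## Task

Put the green soil moisture meter that lies on the table away on the green revolving rack. First turn the rack until its one empty fork points to the front, towards the robot; then lay the meter in the sloping blue rest, dial up, and let go of it there to change your grip to the top end of its head; then hang it in the empty fork, stem down and dial facing outwards, and leave it hanging there on the front side. Do not drop it, and do not push the other things on the table about.

Things in the scene. Friction and masses are not known exactly. Their poses are not given: they have to be found in the camera images.
- meter: loose soil moisture meter, 130 g: green plastic head 62 long (x) x 48 wide (y) x 26 thick (z), flat sides, round white dial, thin steel stem. Origin: middle of the head's back face (opposite the dial). x points from stem tip to head along the stem, z out of the dial. Starts lying on its back, dial up, stem to the robot's side and right. Centre of mass inside the head
- meter_shoulder (a point): point on the meter: centre of the head's lower end face (31 from the head's middle, 13 in front of the back face), where a black round collar, 14 across and 14 long, begins; the 7 mm stem follows; collar and stem together are 120 long on the head's middle line
- meter_tip (a point): point on the meter: tip of the stem, 120 from the shoulder
- meter_dial (a point): point on the meter: centre of the dial face, 26 in front of the back face
- rest: sloping blue rest, fixed to the table; base plate 125 x 90, 9 high; origin on the table below the seat, 10 off the plate's middle; front -x, turned to the robot's right; z up. A bed 26 wide slopes at 45 degrees, facing up and to the front. At its lower end a ledge 46 wide, 5 thick, square to the bed, stands out 15, with a notch 20 wide in the middle; further down a saddle, 20 wide inside, takes the stem
- rest_seat (a point): where the centre of the meter's shoulder lies when the meter is in the rest, 115 above the table (axes as rest). There its back is on the bed, its shoulder against the ledge, collar in the notch, stem in the saddle pointing to the front (-x) and down at 45 degrees, dial looking up and to the front. It goes in square to the bed, best a few mm up the slope, then down onto the ledge; its weight keeps it
- rest_foot (a point): where the tip of the stem lies when the meter is in the rest, 120 from the seat, 30 above the table
- rack: foot of the revolving rack, fixed to the table: square dark plate 150 x 150, 16 high, column in the middle; origin on the table in the column's axis; front -x (roughly towards the robot), z up. On the column turn four green forks, 90 degrees apart, three with meters like this one clipped in for good (white, yellow, grey; heads 165 to 227 above the table). Hub and knob: 42 across, 196 high
- rotor (a joint): turn of the rack's forks about the upright column, rad, anticlockwise from above; 0 or 2 pi when the empty fork points to the foot's front. Turns either way (stops only after two turns), stays where it is left, takes about 1 N at a fork to turn
- empty_fork (a point): seat of the empty fork: where the hanging meter's shoulder centre belongs, 80 from the column's axis, 165 above the table, on the prongs' top. -x points outwards along the fork, z up. Two prongs, 46 wide overall, 6 thick; slot between them 20 wide, open outwards, closed end 70 from the axis. Lips at the prong ends, 97 to 101 from the axis, stand up 7: come in with the shoulder above them, then lower
- stapler: blue stapler, 145 long, leave it where it is
- secateurs: secateurs with red grips, 179 long, leave it where it is
- ribbon_pink: spool of pink ribbon lying flat, 90 across, leave it where it is
- glue_tube: red and white glue tube, 146 long, leave it where it is
- tag_stack: stack of paper tags, 73 x 43 x 11, leave it where it is
- thread_tin: red tin, 115 x 169, fixed on the table between rest and rack; its lid stands open, leaning, up to 145 above the table: carry over it or round it. Origin under its middle

How it is judged:
By the outcome, as a careful person would: the job done as asked, in the order asked, and still so for the second after the job is handed in, with the robot touching nothing.
It also fails if it takes over 72 s, if anything falls off the work surface, if the arm or the gripper's body presses on something with over 40 N, if the wrist force passes 120 N, or if a joint passes its speed limit or range.

## Robot

A 6-joint arm with a two-finger parallel gripper is mounted at the origin on a cart in front of the work surface, level with it; the furniture and walls round the work are solid. World frame = base frame: x ahead of the robot, y to its left, z up, the work surface at z = 0. Lengths are in m, angles in rad, forces in N, time in s.
With the tool pointing down it reaches from about 0.275 to 0.75 m from the base axis. Payload 10.2 kg.
Tool frame: the origin (TCP) lies at the very end of the fingers, on their centre line; the grasp point (between the pads) lies 19 mm behind it; z points along the fingers, y is the direction in which the jaws open and shut (so a half turn about z gives the same grasp; the last joint's range is limited). The gripper opens to 85 mm and grips with 20 to 120 N. Pads are 22 mm wide; open, the fingers measure 114 mm over their backs; the gripper's body (76 mm by 85 mm) begins 54 mm behind the grasp point. The pads swing forward as they close: fully open they stand 13 mm farther back than shut.
Start: joints at [-1.425, 0.313, 1.498, -0, 1.331, -0.223], TCP at [0.189, -0.49, 0.231] pointing down, gripper open.
Joint ranges: [-2.94, 2.94], [-0.97, 2.17], [0.19, 2.56], [-1.23, 4.37], [0.02, 3.11], [-2.88, 2.88]. Speed limits (rad/s): [2.39, 2.39, 3.01, 3.14, 3.14, 3.14].

## Interface

Orientations are given as a unit quaternion [x, y, z, w].
In Python, from station import manip, read_camera, camera_model, workorder gives the robot as it stands.
- The arm moves only by the tool send_rows, never from a script. Its argument "motion" is a list of rows, each an object of numbers: "tx", "ty", "tz": the shift along the tool's x, y, z in m; "ax", "ay", "az": the turn, a rotation vector about the tool's x, y, z in degrees; "claw": the opening in per cent of the stroke, from 0 (shut) to 100 (fully open). A call has 1 to 8 rows; each row is the pose to reach, as a shift and turn from the pose commanded when the call began, along the tool's axes at that moment; what a row does not reach only later rows make up. A row lasts 1/12 s, in which the tool goes at most 41.7 mm and 7.16 degrees, less where a joint would pass 70% of its speed; a pose out of reach is approached as far as the arm can. A call with a gripper value outside its range is refused whole. The fingers move at their own pace and stop on an object; the grip force is fixed at half the most. Time passes only in rows, so rows that repeat a pose let the fingers close. It gives the time, the measured TCP pose, the force and the opening at its end, in the units of the state.
- manip.get_state(): the state, without advancing time (a new reading comes with each control period).
- read_camera(name): name is "scene" or "top" or "wrist"; returns the picture (384x512x3 uint8, red, green, blue); there is no depth.
- camera_model(name): a dict with "vertical_fov" (degrees; the focal length in pixels is half the picture's height over the tangent of half this angle, whatever the lens; pixels are square), "cx", "cy" (the principal point, pixels), "rvec" (rotation vector, rad) and "tvec" (3), from world to camera coordinates, as OpenCV has them; the wrist camera has in their place "tool_from_camera" (4x4, takes a point from camera to tool coordinates, whose origin is the TCP and whose axes are the flange's). Camera axes: x right, y down, z forward; pixel columns grow to the right and rows downward; lengths in m; the calibration is good to about 2 mm. A picture is of the moment at which its call begins: read the wrist's pose just before it. camera_model takes no time and is no camera call.
- workorder.close_job(): hands the job in, once; it reports no verdict.
The state is a dict: "t": time; "qpos": joint angles; "qd": joint speeds; "joint_torque": joint torques, N m; "tool_pos": TCP position; "tool_rot": TCP orientation; "wrist_force": force on the tool from outside, world axes, zero at the start; "wrist_torque": the same for the moment, N m; "width": opening from 0.0 (shut) to 1.0 (fully open).
Only numpy, scipy, OpenCV 4.12 (cv2) and the standard library are available. Lean on these libraries where they do the work, as an engineer would, in place of code of your own. Each camera call takes 0.05 s, during which the arm holds its last target.

## Working session

There is one attempt and no reset: what is moved stays moved. The work goes in short steps, Python scripts to look and compute and a tool call to move; the robot and the scene stay as the last step left them, time stands still between calls to the robot, and variables do not carry over. Pictures are saved under pics/ and viewed, and the job is handed in when it is done.

Besides the shell and the picture viewer there is one more tool, called as a command line: name --argument value ..., lists and objects as JSON in quotes. send_rows: Moves the arm, as the interface text tells. Its arguments: {"type":"object","properties":{"motion":{"type":"array","items":{"type":"object","properties":{"tx":{"type":"number"},"ty":{"type":"number"},"tz":{"type":"number"},"ax":{"type":"number"},"ay":{"type":"number"},"az":{"type":"number"},"claw":{"type":"number"}}}}},"required":["motion"]}

```bash
ls; mkdir -p pics
python3 - <<'E'
from station import manip, read_camera, camera_model
import cv2, numpy as np
np.set_printoptions(precision=4,suppress=True)
s=manip.get_state();print(s)
for n in ["scene","top","wrist"]:
    im=read_camera(n);cv2.imwrite(f"pics/{n}0.png",im[:,:,::-1]);print(n,camera_model(n))
E
```

```text
pics
{'t': 0.0, 'qpos': array([-1.4254,  0.3135,  1.4984, -0.    ,  1.331 , -0.2234]), 'qd': array([-0.0001, -0.0013,  0.0007,  0.0001,  0.0018, -0.0003]), 'joint_torque': array([ -0.0002, -41.227 , -25.9743,  -0.0003,   0.0042,   0.    ]), 'tool_pos': array([ 0.1892, -0.4894,  0.2307]), 'tool_rot': array([ 0.9831,  0.1833,  0.    , -0.0007]), 'wrist_force': array([-0.5264,  0.7047, -0.3487]), 'wrist_torque': array([0.0055, 0.0073, 0.0514]), 'width': 1.0020371768534968}
scene {'vertical_fov': 56.22427924618619, 'cx': 256.0463228428294, 'cy': 191.07801203267962, 'rvec': array([ 0.8395, -2.4786,  1.1308]), 'tvec': array([0.393 , 0.3559, 1.2694])}
top {'vertical_fov': 42.48491498384672, 'cx': 257.01852922875804, 'cy': 186.14863679805563, 'rvec': array([ 2.1703, -2.1495,  0.0956]), 'tvec': array([-0.0517,  0.5676,  1.9394])}
wrist {'vertical_fov': 68.74092756244086, 'cx': 258.76202701708627, 'cy': 189.8869532247948, 'tool_from_camera': array([[-0.0003, -0.956 , -0.2935,  0.074 ],
       [ 1.    , -0.0005,  0.0006, -0.    ],
       [-0.0007, -0.2935,  0.956 , -0.1438],
       [ 0.    ,  0.    ,  0.    ,  1.    ]])}
```

View pics/scene0.png

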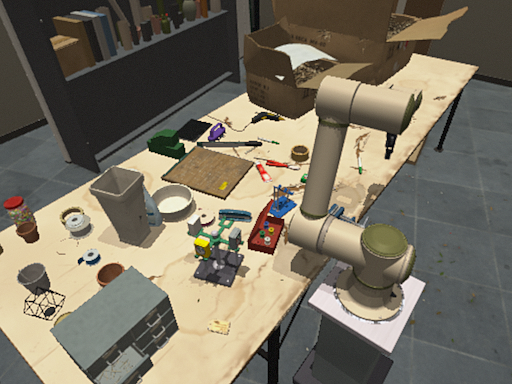

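View pics/top0.png

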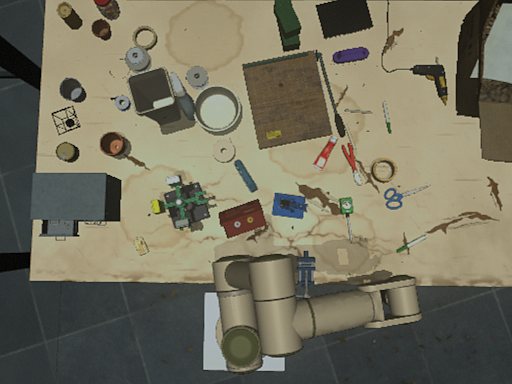

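View pics/wrist0.png

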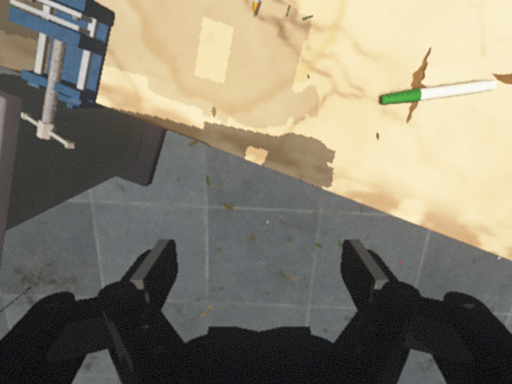

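```bash
cat > h.py <<'E'
import numpy as np, cv2
from scipy.spatial.transform import Rotation as R
from station import manip, read_camera, camera_model
np.set_printoptions(precision=4,suppress=True)
def cam(n, st=None):
    m=camera_model(n); f=192/np.tan(np.radians(m['vertical_fov']/2))
    K=np.array([[f,0,m['cx']],[0,f,m['cy']],[0,0,1]])
    if n=='wrist':
        st=st or manip.get_state()
        T=np.eye(4);T[:3,:3]=R.from_quat(st['tool_rot']).as_matrix();T[:3,3]=st['tool_pos']
        W=T@m['tool_from_camera']
        Rc=W[:3,:3].T; t=-Rc@W[:3,3]
    else:
        Rc=R.from_rotvec(m['rvec']).as_matrix(); t=np.array(m['tvec'])
    return K,Rc,t
def ray(c,u,v):
    K,Rc,t=c; d=Rc.T@np.linalg.inv(K)@np.array([u,v,1.]); return -Rc.T@t, d/np.linalg.norm(d)
def onz(c,u,v,z):
    o,d=ray(c,u,v); return o+d*(z-o[2])/d[2]
def proj(c,p):
    K,Rc,t=c; q=K@(Rc@np.asarray(p,float)+t); return q[:2]/q[2]
def tri(rays):
    A=np.zeros((3,3));b=np.zeros(3)
    for o,d in rays:
        P=np.eye(3)-np.outer(d,d);A+=P;b+=P@o
    x=np.linalg.solve(A,b); return x,[np.linalg.norm((np.eye(3)-np.outer(d,d))@(x-o)) for o,d in rays]
def snap(n,name,crop=None,k=1):
    st=manip.get_state(); im=read_camera(n)[:,:,::-1].copy(); cv2.imwrite(f'pics/{name}_raw.png',im)
    if crop: x0,y0,x1,y1=crop; im=im[y0:y1,x0:x1]
    im=cv2.resize(im,None,fx=k,fy=k,interpolation=cv2.INTER_CUBIC); cv2.imwrite(f'pics/{name}.png',im); return st
def tool():
    s=manip.get_state(); return np.array(s['tool_pos']),R.from_quat(s['tool_rot'])
def go(p,Rm):
    """numbers for a row from the present pose to the TCP target"""
    p0,R0=tool(); d=R0.inv().apply(np.asarray(p)-p0); r=(R0.inv()*Rm).as_rotvec(degrees=True)
    print('t(mm)',np.round(d*1000,1),'a(deg)',np.round(r,1),'rows>=',max(np.linalg.norm(d)/.0417,np.linalg.norm(r)/7.16))
E
python3 - <<'E'
from h import *
im=cv2.imread('pics/top0.png')
cv2.imwrite('pics/top0a.png',cv2.resize(im[160:260,140:260],None,fx=6,fy=6,interpolation=cv2.INTER_CUBIC))
cv2.imwrite('pics/top0b.png',cv2.resize(im[170:260,250:380],None,fx=6,fy=6,interpolation=cv2.INTER_CUBIC))
im=cv2.imread('pics/scene0.png')
cv2.imwrite('pics/scene0a.png',cv2.resize(im[175:295,180:310],None,fx=5,fy=5,interpolation=cv2.INTER_CUBIC))
c=cam('top')
for n,u,v in [('rack',187,205),('meter',346,207),('rest',290,205),('tin',242,218)]: print(n,onz(c,u,v,0.02))
E
```

```text
rack [0.4908 0.2331 0.02  ]
meter [ 0.4888 -0.4008  0.02  ]
rest [ 0.4947 -0.1783  0.02  ]
tin [0.441  0.0124 0.02  ]
```

View pics/top0a.png

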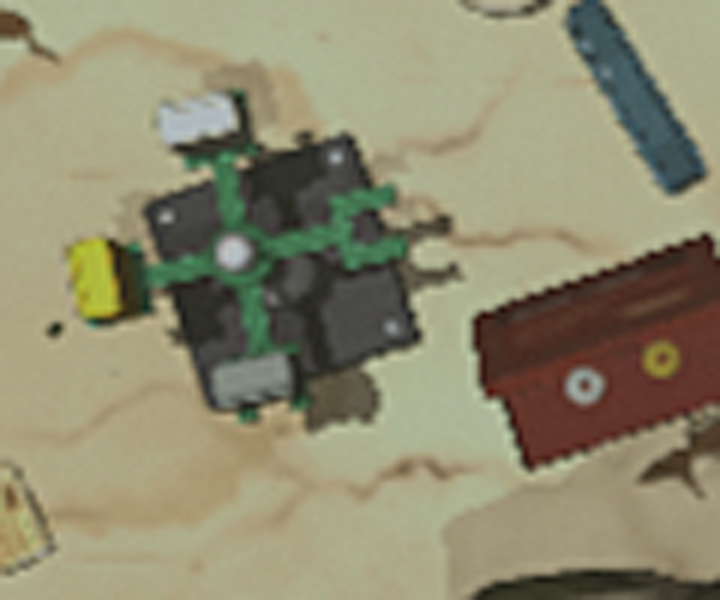

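View pics/top0b.png

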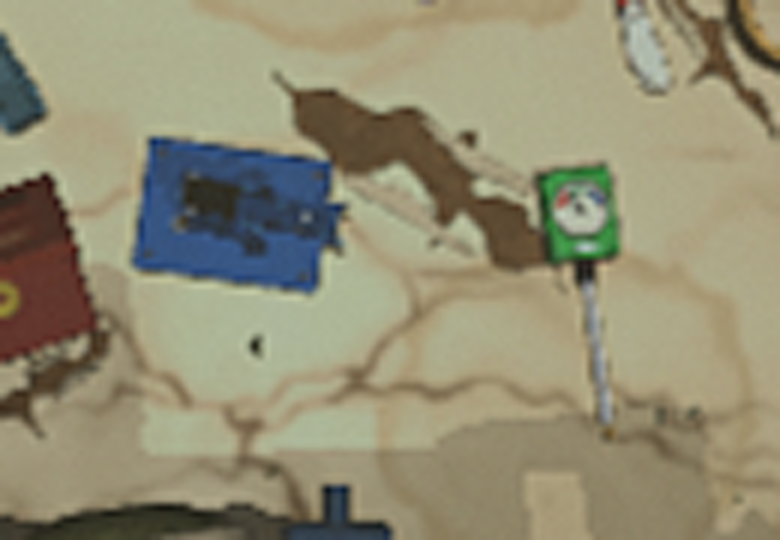

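View pics/scene0a.png

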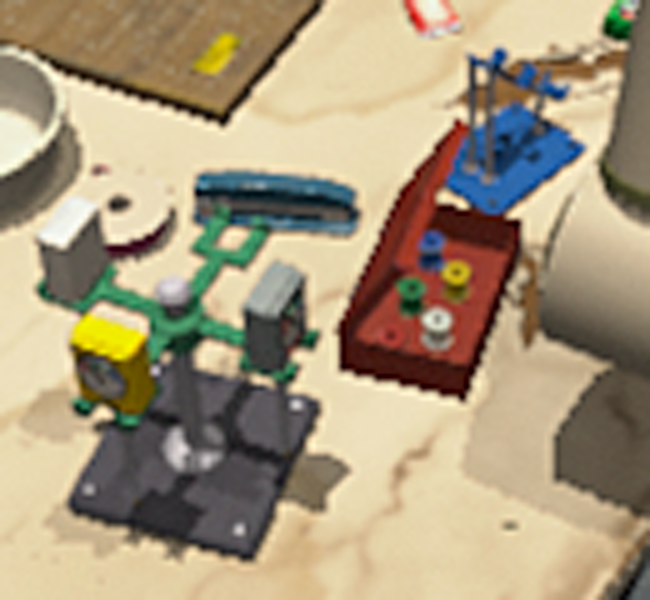

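Run:
```python
from h import *
c=cam('top')
A=lambda p:(p[0]/6+140,p[1]/6+160)
B=lambda p:(p[0]/6+250,p[1]/6+170)
print('knob',onz(c,*A((235,252)),.196))
P=[onz(c,*A(p),.016) for p in [(147,210),(345,133),(418,343),(213,410)]];print(P,np.mean(P,0))
print('forkends',[onz(c,*A(p),.165) for p in [(392,192),(405,242)]])
print('tin',[onz(c,*A(p),.0) for p in [(478,316),(530,468)]])
P=[onz(c,*B(p),.009) for p in [(150,138),(330,162),(316,292),(135,267)]];print('rest',P,np.mean(P,0))
print('ledge?',onz(c,*B((333,222)),.12))
P=[onz(c,*B(p),.026) for p in [(537,172),(610,167),(620,252),(550,262)]];print('meter',P,np.mean(P,0))
print(onz(c,*B((608,432)),.013))
```

```text
knob [0.49  0.234 0.196]
[array([0.5304, 0.3253, 0.016 ]), array([0.5835, 0.1937, 0.016 ]), array([0.4433, 0.1418, 0.016 ]), array([0.3974, 0.2773, 0.016 ])] [0.4886 0.2345 0.016 ]
forkends [array([0.5303, 0.1431, 0.165 ]), array([0.4994, 0.1344, 0.165 ])]
tin [array([0.4624, 0.1036, 0.    ]), array([0.3613, 0.067 , 0.    ])]
rest [array([ 0.5431, -0.1185,  0.009 ]), array([ 0.5281, -0.2389,  0.009 ]), array([ 0.4412, -0.2296,  0.009 ]), array([ 0.4567, -0.109 ,  0.009 ])] [ 0.4923 -0.174   0.009 ]
ledge? [ 0.4809 -0.2318  0.12  ]
meter [array([ 0.5213, -0.3743,  0.026 ]), array([ 0.5251, -0.4225,  0.026 ]), array([ 0.4689, -0.4286,  0.026 ]), array([ 0.4618, -0.3825,  0.026 ])] [ 0.4943 -0.402   0.026 ]
[ 0.3507 -0.4218  0.013 ]
```

Run:
```python
from h import *
p,r=tool(); print(r.as_matrix())
go([.46,-.28,.36],r)
```

```text
[[ 0.9328  0.3605 -0.0001]
 [ 0.3605 -0.9328  0.0009]
 [ 0.0002 -0.0009 -1.    ]]
t(mm) [ 328.1  -97.9 -128.9] a(deg) [0. 0. 0.] rows>= 8.774962280121429
```

send_rows --motion '[{"tx": 0, "ty": 0, "tz": -0.04, "claw": 0}, {"tx": 0.33, "ty": -0.1, "tz": -0.13, "claw": 0}, {"tx": 0.33, "ty": -0.1, "tz": -0.13, "claw": 0}, {"tx": 0.33, "ty": -0.1, "tz": -0.13, "claw": 0}, {"tx": 0.33, "ty": -0.1, "tz": -0.13, "claw": 0}, {"tx": 0.33, "ty": -0.1, "tz": -0.13, "claw": 0}, {"tx": 0.33, "ty": -0.1, "tz": -0.13, "claw": 0}, {"tx": 0.33, "ty": -0.1, "tz": -0.13, "claw": 0}]'

```text
schema error: expected keys tx, ty, tz, ax, ay, az, claw
```

send_rows --motion '[{"tx": 0.05, "claw": 0}, {"tx": 0.05, "claw": 0}, {"tx": 0.05, "claw": 0}, {"tx": 0.05, "claw": 0}]'

```text
schema error: expected keys tx, ty, tz, ax, ay, az, claw
```

Run:
```python
from h import *
s=snap('wrist','w1',k=1.5); print(s['t'],s['qpos'],s['tool_pos'],s['tool_rot'],s['width'],s['qd'])
import json; json.dump({k:np.array(s[k]).tolist() for k in ('tool_pos','tool_rot')},open('w1.json','w'))
```

```text
0.15 [-1.4254  0.3133  1.4982  0.      1.331  -0.2234] [ 0.1892 -0.4895  0.2309] [ 0.983   0.1834  0.     -0.0005] 0.9998960342187487 [-0.0005 -0.0016 -0.0019 -0.0002  0.0004  0.0007]
```

View pics/w1.png

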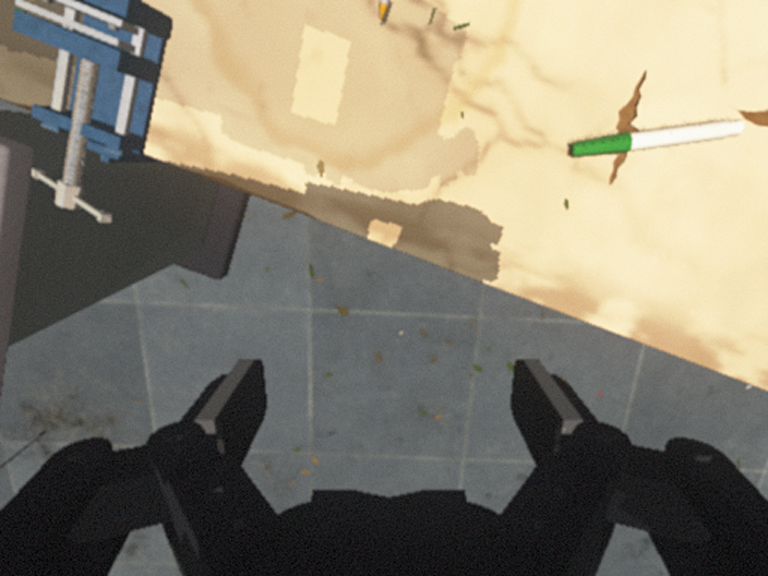

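send_rows --motion '[{"tx": 0, "ty": 0, "tz": -0.04, "ax": 0, "ay": 0, "az": 0, "claw": 0}, {"tx": 0.28, "ty": -0.1, "tz": -0.13, "ax": 0, "ay": 0, "az": 0, "claw": 0}, {"tx": 0.28, "ty": -0.1, "tz": -0.13, "ax": 0, "ay": 0, "az": 0, "claw": 0}, {"tx": 0.28, "ty": -0.1, "tz": -0.13, "ax": 0, "ay": 0, "az": 0, "claw": 0}, {"tx": 0.28, "ty": -0.1, "tz": -0.13, "ax": 0, "ay": 0, "az": 0, "claw": 0}, {"tx": 0.28, "ty": -0.1, "tz": -0.13, "ax": 0, "ay": 0, "az": 0, "claw": 0}, {"tx": 0.28, "ty": -0.1, "tz": -0.13, "ax": 0, "ay": 0, "az": 0, "claw": 0}, {"tx": 0.28, "ty": -0.1, "tz": -0.13, "ax": 0, "ay": 0, "az": 0, "claw": 0}]'

```text
t: 0.87
tool_pos: [0.4017, -0.3057, 0.3565]
tool_rot: [0.983, 0.183, 0.0, 0.0]
wrist_force: [0.6, -0.9, 0.8]
width: -0.003
```

```bash
cat >> h.py <<'E'
import json
def wsnap(name,k=1.5,crop=None):
    s=snap('wrist',name,crop,k); json.dump({k:np.array(s[k]).tolist() for k in ('tool_pos','tool_rot')},open(name+'.json','w'))
    print('t',s['t'],'q',s['qpos'],'p',s['tool_pos'],'rot',s['tool_rot'],'w',s['width'],'F',s['wrist_force'],'qd',np.abs(s['qd']).max()); return s
def wcam(name): return cam('wrist',json.load(open(name+'.json')))
E
python3 -c "
from h import *
wsnap('w2')"
```

```text
t 0.8667 q [-0.8829  0.2117  1.308   0.      1.6218  0.3192] p [ 0.4017 -0.3057  0.3565] rot [0.9831 0.1833 0.     0.0001] w -0.0029548447979258863 F [ 0.6143 -0.8605  0.8338] qd 0.976269217409453
```

View pics/w2.png

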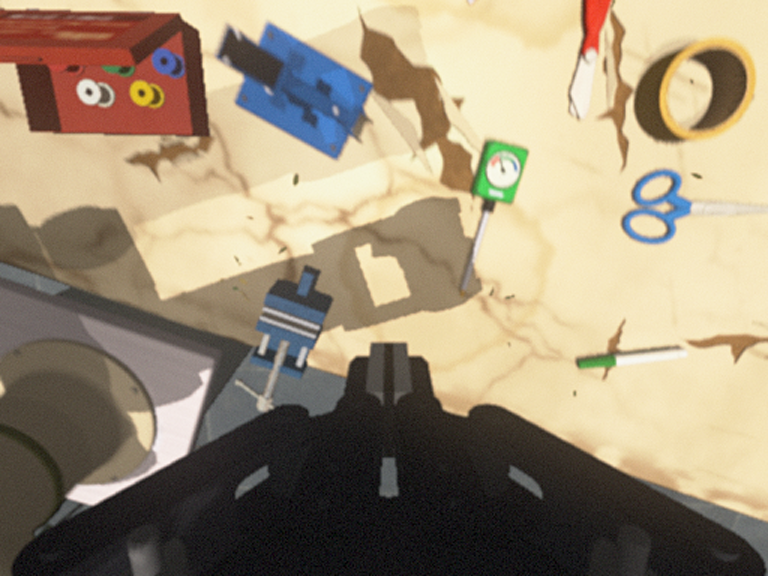

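send_rows --motion '[{"tx": 0.2, "ty": -0.44, "tz": -0.02, "ax": 0, "ay": 0, "az": 0, "claw": 0}, {"tx": 0.2, "ty": -0.44, "tz": -0.02, "ax": 0, "ay": 0, "az": 0, "claw": 0}, {"tx": 0.2, "ty": -0.44, "tz": -0.02, "ax": 0, "ay": 0, "az": 0, "claw": 0}, {"tx": 0.2, "ty": -0.44, "tz": -0.02, "ax": 0, "ay": 0, "az": 0, "claw": 0}, {"tx": 0.2, "ty": -0.44, "tz": -0.02, "ax": 0, "ay": 0, "az": 0, "claw": 0}, {"tx": 0.2, "ty": -0.44, "tz": -0.02, "ax": 0, "ay": 0, "az": 0, "claw": 0}, {"tx": 0.2, "ty": -0.44, "tz": -0.02, "ax": 0, "ay": 0, "az": 0, "claw": 0}, {"tx": 0.2, "ty": -0.44, "tz": -0.02, "ax": 0, "ay": 0, "az": 0, "claw": 0}]'

```text
t: 1.58
tool_pos: [0.4194, 0.0271, 0.3697]
tool_rot: [0.983, 0.183, 0.0, 0.0]
wrist_force: [1.8, -0.1, 0.0]
width: -0.001
```

```bash
python3 -c "
from h import *
wsnap('w3')"
```

```text
t 1.5833 q [-0.216   0.0105  1.5004  0.      1.6304  0.9863] p [0.4194 0.0271 0.3697] rot [0.9831 0.1832 0.0002 0.0001] w -0.0007023445681057167 F [ 1.7516 -0.1213  0.0141] qd 1.2160274919962628
```

View pics/w3.png

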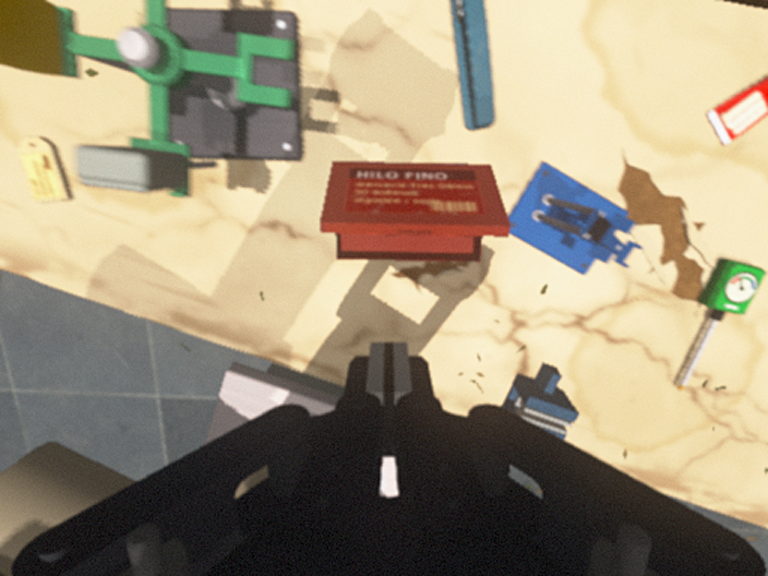

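send_rows --motion '[{"tx": 0.189, "ty": -0.1, "tz": 0.06, "ax": 0, "ay": 0, "az": 0, "claw": 0}, {"tx": 0.189, "ty": -0.1, "tz": 0.06, "ax": 0, "ay": 0, "az": 0, "claw": 0}, {"tx": 0.189, "ty": -0.1, "tz": 0.06, "ax": 0, "ay": 0, "az": 0, "claw": 0}, {"tx": 0.189, "ty": -0.1, "tz": 0.06, "ax": 0, "ay": 0, "az": 0, "claw": 0}, {"tx": 0.189, "ty": -0.1, "tz": 0.06, "ax": 0, "ay": 0, "az": 0, "claw": 0}, {"tx": 0.189, "ty": -0.1, "tz": 0.06, "ax": 0, "ay": 0, "az": 0, "claw": 0}, {"tx": 0.189, "ty": -0.1, "tz": 0.06, "ax": 0, "ay": 0, "az": 0, "claw": 0}]'

```text
t: 2.22
tool_pos: [0.5608, 0.1886, 0.3067]
tool_rot: [0.983, 0.185, -0.002, -0.0]
wrist_force: [0.3, -0.4, -0.3]
width: 0.0
```

Run:
```python
from h import *
wsnap('w4')
# rack estimate from w3
c=wcam('w3'); f=lambda u,v,z: onz(c,u/1.5,v/1.5,z)
print('knob',f(138,45,.196)); 
print('fork ends',f(293,48,.165),f(291,96,.165))
```

```text
t 2.2167 q [0.1264 0.4316 1.1367 0.0004 1.5775 1.3257] p [0.5608 0.1886 0.3067] rot [ 0.9828  0.1847 -0.0021 -0.0003] w 8.764322835720789e-05 F [ 0.279  -0.3726 -0.2853] qd 0.07973347907737983
knob [0.4943 0.2357 0.196 ]
fork ends [0.5341 0.1464 0.165 ] [0.5024 0.1381 0.165 ]
```

View pics/w4.png

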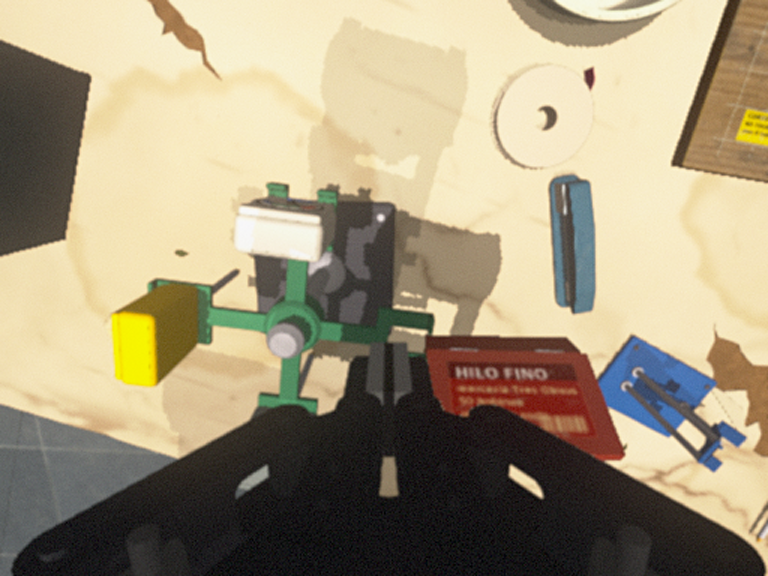

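Run:
```python
from h import *
c=wcam('w4'); f=lambda u,v,z: onz(c,u/1.5,v/1.5,z)
print('knob',f(287,340,.196)); 
m=camera_model('wrist');Ti=np.linalg.inv(m['tool_from_camera']);K=cam('wrist')[0]
def pt(p):
    q=K@(Ti@np.r_[p,1])[:3]; return q[:2]/q[2]*1.5
for z in [0,-.02,-.04,-.06,-.08,-.1]:
    print(z,pt([.011,.0145,z]),pt([.011,.04,z]),pt([.011,.07,z]),pt([.035,.04,z]))
```

```text
knob [0.4969 0.2353 0.196 ]
0 [427.0851 333.5629] [495.9148 333.5233] [576.8736 333.4767] [500.9907 270.9659]
-0.02 [432.5699 358.4315] [511.0135 358.3836] [603.2776 358.3272] [517.6561 287.9625]
-0.04 [439.836  391.3767] [531.0152 391.3167] [638.2544 391.2461] [540.0775 310.8296]
-0.06 [449.9194 437.096 ] [558.771  437.0172] [686.7884 436.9246] [571.8597 343.2434]
-0.08 [464.8528 504.8055] [599.8744 504.6947] [758.6567 504.5644] [620.4112 392.7599]
-0.1 [489.2432 615.3942] [667.0013 615.2203] [876.0128 615.0158] [703.7601 477.7655]
```

```bash
cat >> h.py <<'E'
def down(yaw): # tool pointing down, tool x at world yaw (deg)
    return R.from_euler('z',yaw,degrees=True)*R.from_matrix([[1,0,0],[0,-1,0],[0,0,-1]])
def rel(p0,R0,p,Rm):
    d=R0.inv().apply(np.asarray(p)-p0)*1000; r=(R0.inv()*Rm).as_rotvec(degrees=True)
    return np.round(d,1),np.round(r,1)
E
python3 - <<'E'
from h import *
A=np.array([.492,.2347]);r=.09
P=lambda th,z:np.r_[A+r*np.array([np.cos(np.radians(th)),np.sin(np.radians(th))]),z]
p,R0=tool()
print(rel(p,R0,P(-35,.30),down(55)))
print(rel(P(-35,.30),down(55),P(-35,.156),down(55)))
q=-35
for seq in [range(-39,-68,-4),range(-71,-100,-4),range(-103,-132,-4),range(-133,-140,-2)]:
    for th in seq: print(th,*rel(P(q,.156),down(q+90),P(th,.156),down(th+90)))
    q=th;print()
E
```

```text
(array([3.6, 5.9, 8. ]), array([ -0.1,   0.1, -33.8]))
(array([  0.,   0., 144.]), array([0., 0., 0.]))
-39 [-6.3 -0.2  0. ] [0. 0. 4.]
-43 [-12.5  -0.9   0. ] [0. 0. 8.]
-47 [-18.7  -2.    0. ] [ 0.  0. 12.]
-51 [-24.8  -3.5   0. ] [ 0.  0. 16.]
-55 [-30.8  -5.4   0. ] [ 0.  0. 20.]
-59 [-36.6  -7.8   0. ] [ 0.  0. 24.]
-63 [-42.3 -10.5   0. ] [ 0.  0. 28.]
-67 [-47.7 -13.7   0. ] [ 0.  0. 32.]

-71 [-6.3 -0.2  0. ] [0. 0. 4.]
-75 [-12.5  -0.9   0. ] [0. 0. 8.]
-79 [-18.7  -2.    0. ] [ 0.  0. 12.]
-83 [-24.8  -3.5   0. ] [ 0.  0. 16.]
-87 [-30.8  -5.4   0. ] [ 0.  0. 20.]
-91 [-36.6  -7.8   0. ] [ 0.  0. 24.]
-95 [-42.3 -10.5   0. ] [ 0.  0. 28.]
-99 [-47.7 -13.7   0. ] [ 0.  0. 32.]

-103 [-6.3 -0.2  0. ] [0. 0. 4.]
-107 [-12.5  -0.9   0. ] [0. 0. 8.]
-111 [-18.7  -2.    0. ] [ 0.  0. 12.]
-115 [-24.8  -3.5   0. ] [ 0.  0. 16.]
-119 [-30.8  -5.4   0. ] [ 0.  0. 20.]
-123 [-36.6  -7.8   0. ] [ 0.  0. 24.]
-127 [-42.3 -10.5   0. ] [ 0.  0. 28.]
-131 [-47.7 -13.7   0. ] [ 0.  0. 32.]

-133 [-3.1 -0.1  0. ] [0. 0. 2.]
-135 [-6.3 -0.2  0. ] [0. 0. 4.]
-137 [-9.4 -0.5  0. ] [0. 0. 6.]
-139 [-12.5  -0.9   0. ] [0. 0. 8.]
```

send_rows --motion '[{"tx": 0.0036, "ty": 0.006, "tz": 0.008, "ax": 0, "ay": 0, "az": -33.8, "claw": 0}, {"tx": 0.0036, "ty": 0.006, "tz": 0.008, "ax": 0, "ay": 0, "az": -33.8, "claw": 0}, {"tx": 0.0036, "ty": 0.006, "tz": 0.008, "ax": 0, "ay": 0, "az": -33.8, "claw": 0}, {"tx": 0.0036, "ty": 0.006, "tz": 0.008, "ax": 0, "ay": 0, "az": -33.8, "claw": 0}, {"tx": 0.0036, "ty": 0.006, "tz": 0.04, "ax": 0, "ay": 0, "az": -33.8, "claw": 0}, {"tx": 0.0036, "ty": 0.006, "tz": 0.08, "ax": 0, "ay": 0, "az": -33.8, "claw": 0}, {"tx": 0.0036, "ty": 0.006, "tz": 0.1, "ax": 0, "ay": 0, "az": -33.8, "claw": 0}, {"tx": 0.0036, "ty": 0.006, "tz": 0.1, "ax": 0, "ay": 0, "az": -33.8, "claw": 0}]'

```text
t: 2.93
tool_pos: [0.5635, 0.1809, 0.2059]
tool_rot: [0.888, 0.461, -0.004, -0.001]
wrist_force: [0.4, -0.2, -0.1]
width: 0.003
```

Run:
```python
from h import *
wsnap('w5')
```

```text
t 2.9333 q [ 0.113   0.4837  1.3174 -0.0002  1.348   0.7262] p [0.5635 0.1809 0.2059] rot [ 0.8875  0.4607 -0.0035 -0.0012] w 0.002795984198030643 F [ 0.3867 -0.2234 -0.1189] qd 0.1199308826846227
```

View pics/w5.png

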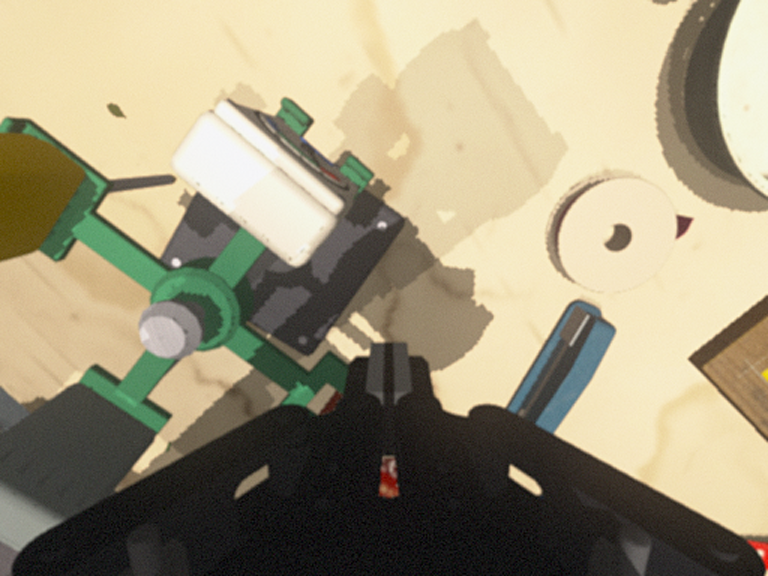

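send_rows --motion '[{"tx": 0, "ty": 0, "tz": 0.025, "ax": 0, "ay": 0, "az": 0, "claw": 0}, {"tx": 0, "ty": 0, "tz": 0.05, "ax": 0, "ay": 0, "az": 0, "claw": 0}, {"tx": 0, "ty": 0, "tz": 0.05, "ax": 0, "ay": 0, "az": 0, "claw": 0}]'

```text
t: 3.23
tool_pos: [0.5647, 0.1815, 0.158]
tool_rot: [0.887, 0.461, -0.002, -0.001]
wrist_force: [-0.5, 0.8, -0.9]
width: -0.002
```

Run:
```python
from h import *
c=wcam('w5'); f=lambda u,v,z: onz(c,u/1.5,v/1.5,z)
print('knob',f(172,330,.196))
p,R0=tool(); print(p,R0.as_matrix()[:,0],manip.get_state()['wrist_force'])
A=np.array([.492,.2347])
d=p[:2]-A; print(np.linalg.norm(d),np.degrees(np.arctan2(d[1],d[0])))
```

```text
knob [0.4978 0.2371 0.196 ]
[0.5647 0.1815 0.158 ] [ 0.5751  0.8181 -0.0024] [-0.468   0.7776 -0.9469]
0.09002120820653169 -36.19201630210716
```

send_rows --motion '[{"tx": -0.0063, "ty": -0.0002, "tz": 0, "ax": 0, "ay": 0, "az": 4, "claw": 0}, {"tx": -0.0125, "ty": -0.0009, "tz": 0, "ax": 0, "ay": 0, "az": 8, "claw": 0}, {"tx": -0.0187, "ty": -0.002, "tz": 0, "ax": 0, "ay": 0, "az": 12, "claw": 0}, {"tx": -0.0248, "ty": -0.0035, "tz": 0, "ax": 0, "ay": 0, "az": 16, "claw": 0}, {"tx": -0.0308, "ty": -0.0054, "tz": 0, "ax": 0, "ay": 0, "az": 20, "claw": 0}, {"tx": -0.0366, "ty": -0.0078, "tz": 0, "ax": 0, "ay": 0, "az": 24, "claw": 0}, {"tx": -0.0423, "ty": -0.0105, "tz": 0, "ax": 0, "ay": 0, "az": 28, "claw": 0}, {"tx": -0.0477, "ty": -0.0137, "tz": 0, "ax": 0, "ay": 0, "az": 32, "claw": 0}]'

```text
t: 3.9
tool_pos: [0.5282, 0.1507, 0.1632]
tool_rot: [0.98, 0.197, 0.003, 0.0]
wrist_force: [0.8, 0.5, 1.1]
width: -0.001
```

Run:
```python
from h import *
wsnap('w6')
p,_=tool();A=np.array([.492,.2347])
d=p[:2]-A; print(np.linalg.norm(d),np.degrees(np.arctan2(d[1],d[0])))
```

```text
t 3.9 q [0.0645 0.4236 1.5251 0.0001 1.1876 1.239 ] p [0.5282 0.1507 0.1632] rot [0.9804 0.1969 0.0026 0.0003] w -0.0008157122407025975 F [0.8131 0.4609 1.0784] qd 0.7847223744640329
0.09133098471476765 -67.24032911687573
```

View pics/w6.png

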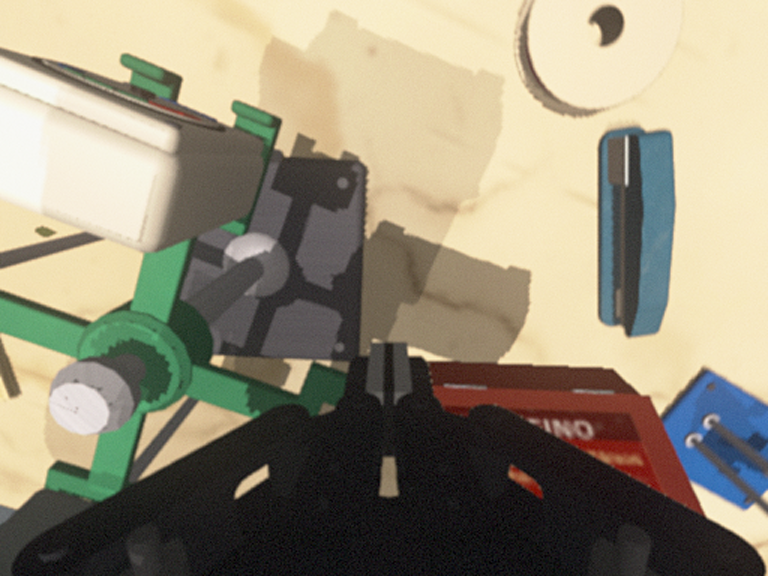

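send_rows --motion '[{"tx": 0, "ty": 0, "tz": 0.004, "ax": 0, "ay": 0, "az": 0, "claw": 0}, {"tx": -0.0063, "ty": -0.0002, "tz": 0.007, "ax": 0, "ay": 0, "az": 4, "claw": 0}, {"tx": -0.0125, "ty": -0.0009, "tz": 0.007, "ax": 0, "ay": 0, "az": 8, "claw": 0}, {"tx": -0.0187, "ty": -0.002, "tz": 0.007, "ax": 0, "ay": 0, "az": 12, "claw": 0}, {"tx": -0.0248, "ty": -0.0035, "tz": 0.007, "ax": 0, "ay": 0, "az": 16, "claw": 0}, {"tx": -0.0308, "ty": -0.0054, "tz": 0.007, "ax": 0, "ay": 0, "az": 20, "claw": 0}, {"tx": -0.0366, "ty": -0.0078, "tz": 0.007, "ax": 0, "ay": 0, "az": 24, "claw": 0}, {"tx": -0.0423, "ty": -0.0105, "tz": 0.007, "ax": 0, "ay": 0, "az": 28, "claw": 0}]'

```text
t: 4.62
tool_pos: [0.4847, 0.1442, 0.1539]
tool_rot: [0.999, -0.045, 0.001, -0.0]
wrist_force: [1.4, -0.7, -0.9]
width: 0.002
```

Run:
```python
from h import *
wsnap('w7')
p,_=tool();A=np.array([.492,.2347])
d=p[:2]-A; print(np.linalg.norm(d),np.degrees(np.arctan2(d[1],d[0])))
```

```text
t 4.6167 q [ 0.0571  0.3458  1.6662 -0.0001  1.1271  1.7175] p [0.4847 0.1442 0.1539] rot [ 0.999  -0.0448  0.0012 -0.0001] w 0.0015397871821536083 F [ 1.3542 -0.6788 -0.9273] qd 0.8470368615871405
0.09067473845717233 -95.21876190828705
```

View pics/w7.png

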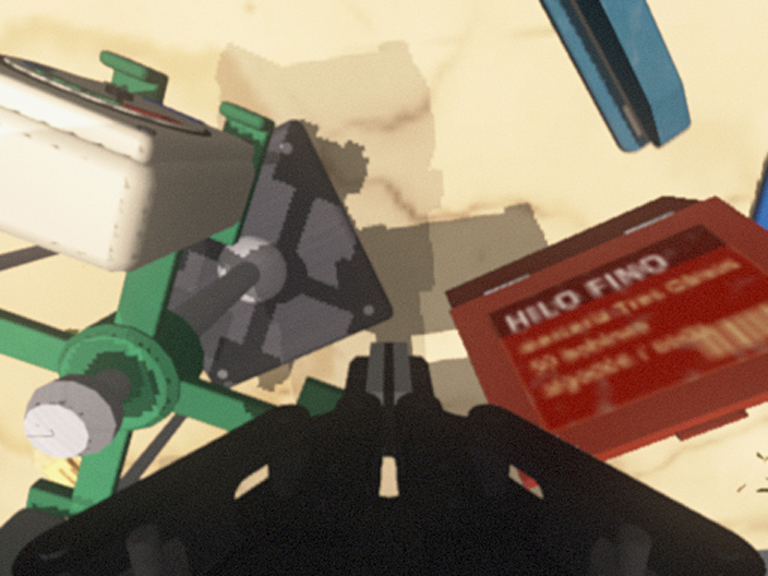

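send_rows --motion '[{"tx": -0.0063, "ty": -0.0002, "tz": 0, "ax": 0, "ay": 0, "az": 4, "claw": 0}, {"tx": -0.0125, "ty": -0.0009, "tz": 0, "ax": 0, "ay": 0, "az": 8, "claw": 0}, {"tx": -0.0187, "ty": -0.002, "tz": 0, "ax": 0, "ay": 0, "az": 12, "claw": 0}, {"tx": -0.0248, "ty": -0.0035, "tz": 0, "ax": 0, "ay": 0, "az": 16, "claw": 0}, {"tx": -0.0308, "ty": -0.0054, "tz": 0, "ax": 0, "ay": 0, "az": 20, "claw": 0}, {"tx": -0.0366, "ty": -0.0078, "tz": 0, "ax": 0, "ay": 0, "az": 24, "claw": 0}, {"tx": -0.0423, "ty": -0.0105, "tz": 0, "ax": 0, "ay": 0, "az": 28, "claw": 0}, {"tx": -0.0477, "ty": -0.0137, "tz": 0, "ax": 0, "ay": 0, "az": 32, "claw": 0}]'

```text
t: 5.33
tool_pos: [0.4384, 0.1621, 0.1537]
tool_rot: [0.948, -0.318, 0.001, -0.0]
wrist_force: [0.0, -1.2, 0.6]
width: 0.002
```

Run:
```python
from h import *
wsnap('w8')
snap('top','t8',(140,160,260,260),6)
p,_=tool();A=np.array([.492,.2347])
d=p[:2]-A; print(np.linalg.norm(d),np.degrees(np.arctan2(d[1],d[0])))
```

```text
t 5.3333 q [ 0.1029  0.2676  1.7757 -0.0005  1.0966  2.3207] p [0.4384 0.1621 0.1537] rot [ 0.9482 -0.3178  0.0009 -0.0002] w 0.0020306273902653982 F [ 0.011  -1.2152  0.644 ] qd 0.9407921699986992
0.09015531273587245 -126.77319097717577
```

View pics/w8.png

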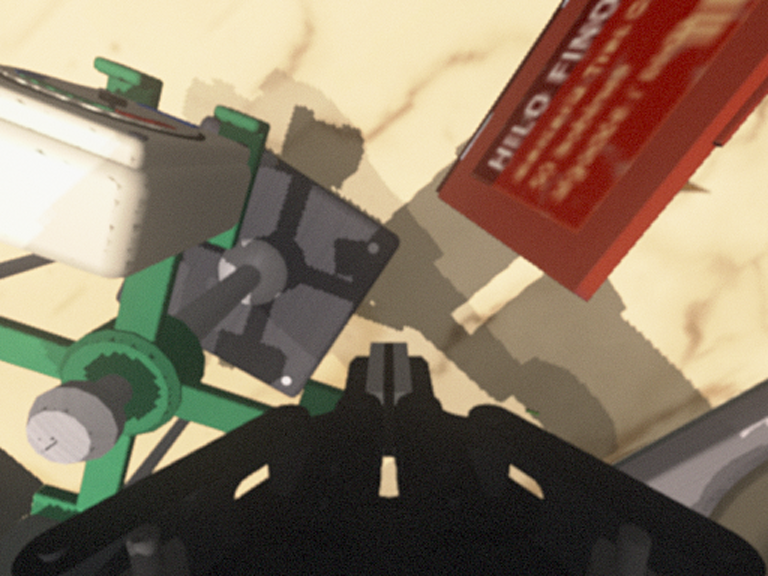

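View pics/t8.png

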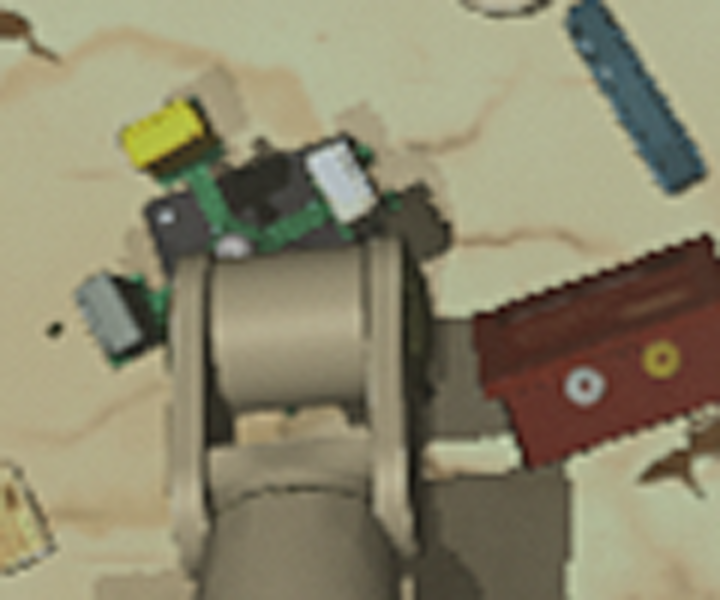

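send_rows --motion '[{"tx": -0.0047, "ty": -0.0001, "tz": 0, "ax": 0, "ay": 0, "az": 3, "claw": 0}, {"tx": -0.0094, "ty": -0.0005, "tz": 0, "ax": 0, "ay": 0, "az": 6, "claw": 0}, {"tx": -0.0141, "ty": -0.0011, "tz": 0, "ax": 0, "ay": 0, "az": 9, "claw": 0}, {"tx": -0.0164, "ty": -0.0015, "tz": 0, "ax": 0, "ay": 0, "az": 10.5, "claw": 0}, {"tx": -0.018, "ty": -0.0018, "tz": 0, "ax": 0, "ay": 0, "az": 11.5, "claw": 0}, {"tx": -0.018, "ty": -0.0018, "tz": 0, "ax": 0, "ay": 0, "az": 11.5, "claw": 0}]'

```text
t: 5.93
tool_pos: [0.4249, 0.1745, 0.153]
tool_rot: [0.912, -0.41, 0.0, -0.0]
wrist_force: [-0.9, -1.1, 0.1]
width: 0.005
```

Run:
```python
from h import *
wsnap('w9')
snap('top','t9',(140,160,260,260),6)
p,_=tool();A=np.array([.492,.2347])
d=p[:2]-A; print(np.linalg.norm(d),np.degrees(np.arctan2(d[1],d[0])))
```

```text
t 5.9333 q [0.1337 0.2521 1.7983 0.     1.0904 2.5496] p [0.4249 0.1745 0.153 ] rot [ 0.912  -0.4101  0.0004 -0.0002] w 0.005330766903745674 F [-0.9133 -1.0614  0.1295] qd 0.02255306510253371
0.09032671088258551 -138.06923201070694
```

View pics/t9.png

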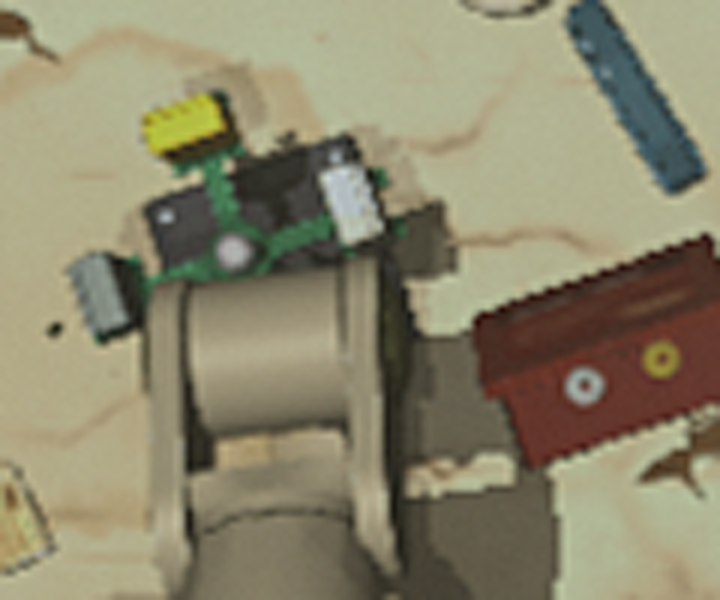

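Run:
```python
from h import *
p,R0=tool()
print(rel(p,R0,[.32,.12,.34],down(21)))
```

```text
(array([ -28.8,  114.4, -187.3]), array([ -0. ,  -0. , -69.4]))
```

send_rows --motion '[{"tx": 0.01, "ty": 0, "tz": -0.002, "ax": 0, "ay": 0, "az": 0, "claw": 0}, {"tx": 0.012, "ty": 0, "tz": -0.04, "ax": 0, "ay": 0, "az": 0, "claw": 0}, {"tx": 0.012, "ty": 0, "tz": -0.08, "ax": 0, "ay": 0, "az": 0, "claw": 0}, {"tx": 0.012, "ty": 0, "tz": -0.12, "ax": 0, "ay": 0, "az": 0, "claw": 0}, {"tx": 0.012, "ty": 0, "tz": -0.16, "ax": 0, "ay": 0, "az": 0, "claw": 0}]'

```text
t: 6.45
tool_pos: [0.4325, 0.1647, 0.3149]
tool_rot: [0.912, -0.411, 0.0, -0.0]
wrist_force: [0.8, -0.2, 0.7]
width: -0.0
```

Run:
```python
from h import *
p,R0=tool()
print(p,rel(p,R0,[.32,.12,.34],down(21)))
```

```text
[0.4325 0.1647 0.3149] (array([-41. , 113.8, -25.2]), array([ -0. ,  -0. , -69.5]))
```

send_rows --motion '[{"tx": -0.041, "ty": 0.114, "tz": -0.025, "ax": 0, "ay": 0, "az": -69.5, "claw": 60}, {"tx": -0.041, "ty": 0.114, "tz": -0.025, "ax": 0, "ay": 0, "az": -69.5, "claw": 60}, {"tx": -0.041, "ty": 0.114, "tz": -0.025, "ax": 0, "ay": 0, "az": -69.5, "claw": 60}, {"tx": -0.041, "ty": 0.114, "tz": -0.025, "ax": 0, "ay": 0, "az": -69.5, "claw": 60}, {"tx": -0.041, "ty": 0.114, "tz": -0.025, "ax": 0, "ay": 0, "az": -69.5, "claw": 60}, {"tx": -0.041, "ty": 0.114, "tz": -0.025, "ax": 0, "ay": 0, "az": -69.5, "claw": 60}, {"tx": -0.041, "ty": 0.114, "tz": -0.025, "ax": 0, "ay": 0, "az": -69.5, "claw": 60}, {"tx": -0.041, "ty": 0.114, "tz": -0.025, "ax": 0, "ay": 0, "az": -69.5, "claw": 60}]'

```text
t: 7.12
tool_pos: [0.3201, 0.1202, 0.338]
tool_rot: [0.997, 0.08, 0.0, 0.0]
wrist_force: [-0.1, 0.7, 0.1]
width: 0.599
```

send_rows --motion '[{"tx": 0, "ty": 0, "tz": 0, "ax": 0, "ay": 0, "az": -7, "claw": 60}, {"tx": 0, "ty": 0, "tz": 0, "ax": 0, "ay": 0, "az": -12, "claw": 60}, {"tx": 0, "ty": 0, "tz": 0, "ax": 0, "ay": 0, "az": -12, "claw": 60}]'

```text
t: 7.37
tool_pos: [0.3201, 0.1203, 0.3379]
tool_rot: [0.983, 0.182, 0.0, 0.0]
wrist_force: [0.0, 0.3, -0.2]
width: 0.598
```

Run:
```python
from h import *
wsnap('w10'); snap('top','t10',(140,160,260,260),6); snap('scene','s10',(180,175,310,295),5)
```

```text
t 7.3667 q [ 0.0124 -0.1738  1.748  -0.      1.5669  1.2178] p [0.3201 0.1203 0.3379] rot [0.9834 0.1817 0.0002 0.0001] w 0.5979368151959552 F [ 0.049   0.3238 -0.1525] qd 0.16378992704062262
```

View pics/w10.png

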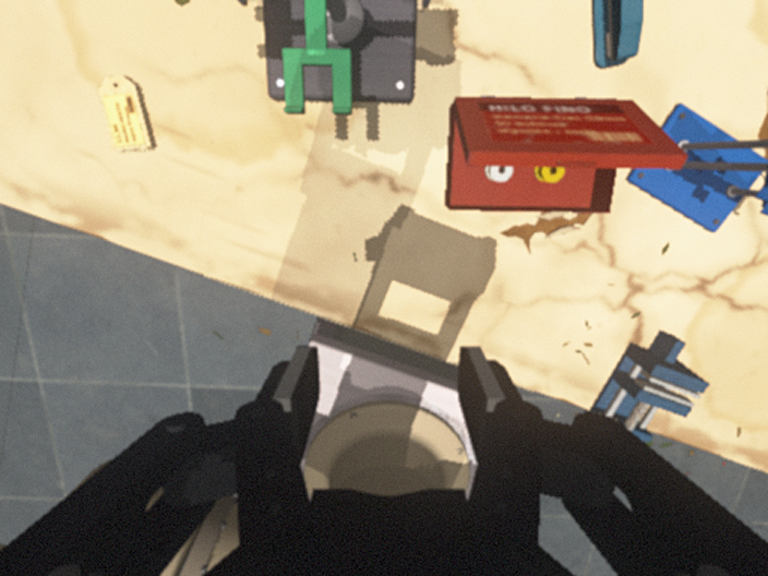

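View pics/t10.png

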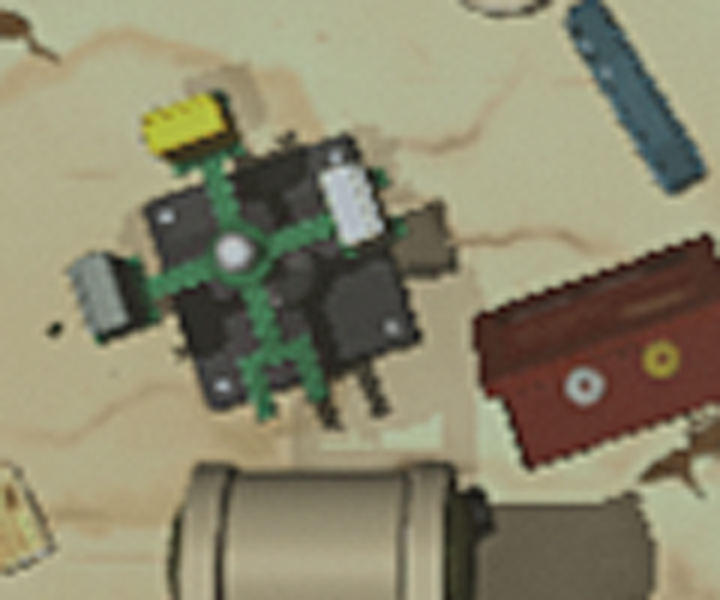

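View pics/s10.png

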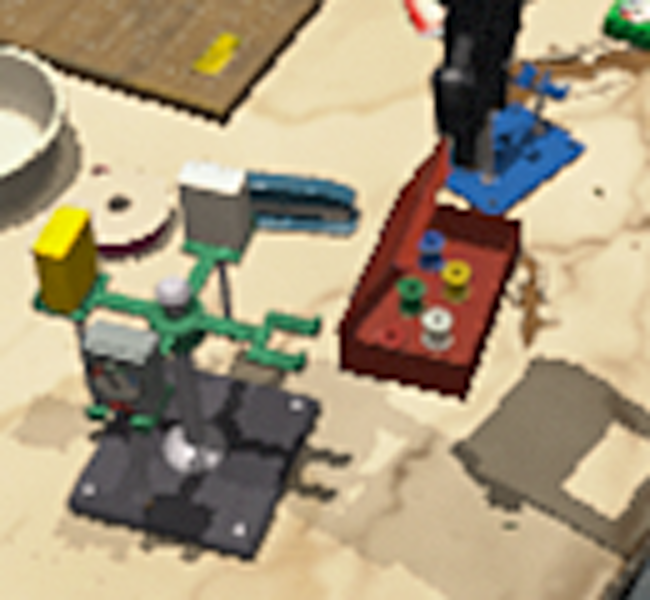

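Run:
```python
from h import *
im=cv2.imread('pics/w10_raw.png')
cv2.imwrite('pics/w10z.png',cv2.resize(im[0:85,150:300],None,fx=5,fy=5,interpolation=cv2.INTER_CUBIC))
```

```text
(no output)
```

View pics/w10z.png

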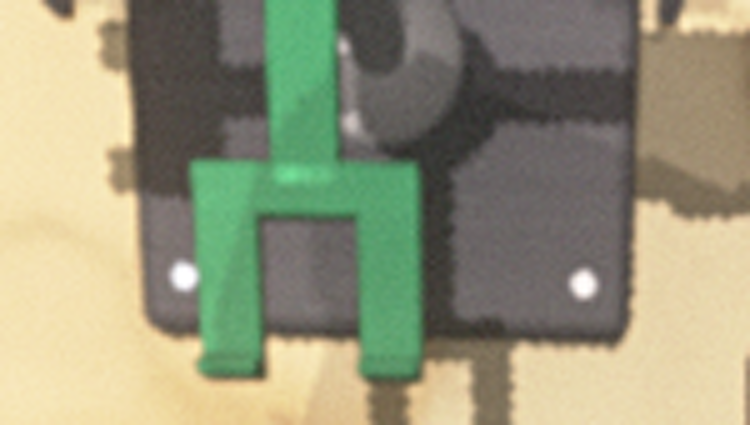

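Run:
```python
from h import *
c=wcam('w10'); f=lambda u,v,z: onz(c,u/5+150-.4,v/5-.4,z)
a=f(308,214.5,.165); b=f(311,378,.159); print('slot end',a,'end r101',b,np.linalg.norm((b-a)[:2]))
L=f(193,190,.165);Rr=f(420,192,.165);print('width',np.linalg.norm(L-Rr),(L+Rr)/2)
w=(L-Rr)[:2];print('dir from width',np.degrees(np.arctan2(w[1],w[0]))+90-0)
d=(b-a)[:2];print('yaw',np.degrees(np.arctan2(d[1],d[0])))
# plate front corners/bolts
B1=f(184,276,.016);B2=f(583,283,.016);w=(B1-B2)[:2];print('bolt',B1,B2,np.degrees(np.arctan2(w[1],w[0]))+90)
u=d/np.linalg.norm(d);print('seat',a[:2]+.01*u,'axis',a[:2]-.07*u,'from b',b[:2]-.021*u, b[:2]-.101*u)
# top
ct=cam('top');A=lambda p:(p[0]/6+140-.42,p[1]/6+160-.42)
print('knob top',onz(ct,*A((235,250)),.196))
e=[onz(ct,*A(p),.165) for p in [(265,412),(318,393)]];print('ends top',e,np.mean(e,0))
```

```text
slot end [0.4277 0.2129 0.165 ] end r101 [0.3987 0.2038 0.159 ] 0.03040544367768925
width 0.04591837103459847 [0.4317 0.2145 0.165 ]
dir from width 200.47758620483378
yaw -162.5348093086816
bolt [0.4165 0.2738 0.016 ] [0.4578 0.1604 0.016 ] 200.0105896629936
seat [0.4182 0.2099] axis [0.4945 0.2339] from b [0.4187 0.2101] [0.4951 0.2341]
knob top [0.4927 0.2356 0.196 ]
ends top [array([0.3954, 0.2199, 0.165 ]), array([0.4074, 0.1876, 0.165 ])] [0.4014 0.2037 0.165 ]
```

Run:
```python
from h import *
p,R0=tool()
print(p,rel(p,R0,[.40,-.26,.32],down(10)))
```

```text
[0.3199 0.1205 0.3377] (array([-58.8, 384.3,  17.7]), array([ 0. , -0. , 10.6]))
```

send_rows --motion '[{"tx": -0.059, "ty": 0.384, "tz": 0.018, "ax": 0, "ay": 0, "az": 10.6, "claw": 80}, {"tx": -0.059, "ty": 0.384, "tz": 0.018, "ax": 0, "ay": 0, "az": 10.6, "claw": 80}, {"tx": -0.059, "ty": 0.384, "tz": 0.018, "ax": 0, "ay": 0, "az": 10.6, "claw": 80}, {"tx": -0.059, "ty": 0.384, "tz": 0.018, "ax": 0, "ay": 0, "az": 10.6, "claw": 80}, {"tx": -0.059, "ty": 0.384, "tz": 0.018, "ax": 0, "ay": 0, "az": 10.6, "claw": 80}, {"tx": -0.059, "ty": 0.384, "tz": 0.018, "ax": 0, "ay": 0, "az": 10.6, "claw": 80}, {"tx": -0.059, "ty": 0.384, "tz": 0.018, "ax": 0, "ay": 0, "az": 10.6, "claw": 80}, {"tx": -0.059, "ty": 0.384, "tz": 0.018, "ax": 0, "ay": 0, "az": 10.6, "claw": 80}]'

```text
t: 8.18
tool_pos: [0.3888, -0.2075, 0.3221]
tool_rot: [0.996, 0.087, 0.0, 0.0]
wrist_force: [0.9, 0.3, -0.0]
width: 0.802
```

Run:
```python
from h import *
p,R0=tool()
print(p,rel(p,R0,[.40,-.26,.32],down(10)))
```

```text
[ 0.3888 -0.2075  0.3221] (array([ 2. , 53.7,  2.1]), array([ 0., -0., -0.]))
```

send_rows --motion '[{"tx": 0, "ty": 0.035, "tz": 0, "ax": 0, "ay": 0, "az": 0, "claw": 80}, {"tx": 0, "ty": 0.05, "tz": 0, "ax": 0, "ay": 0, "az": 0, "claw": 80}, {"tx": 0, "ty": 0.05, "tz": 0, "ax": 0, "ay": 0, "az": 0, "claw": 80}]'

```text
t: 8.43
tool_pos: [0.3976, -0.2571, 0.3211]
tool_rot: [0.996, 0.086, -0.001, -0.001]
wrist_force: [0.1, -0.4, 0.7]
width: 0.801
```

Run:
```python
from h import *
wsnap('w11')
im=cv2.imread('pics/w11_raw.png')
cv2.imwrite('pics/w11a.png',cv2.resize(im[0:160,90:250],None,fx=4,fy=3.7,interpolation=cv2.INTER_CUBIC))
```

```text
t 8.4333 q [-0.822   0.1472  1.4741 -0.0004  1.5219  0.577 ] p [ 0.3976 -0.2571  0.3211] rot [ 0.9963  0.0858 -0.0006 -0.0005] w 0.8010497520236675 F [ 0.1122 -0.3993  0.731 ] qd 0.06256437848508795
```

View pics/w11.png

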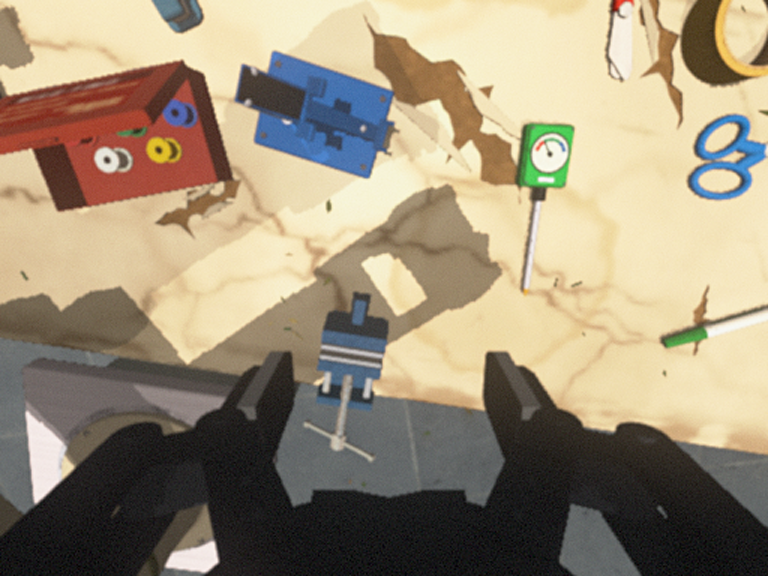

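View pics/w11a.png

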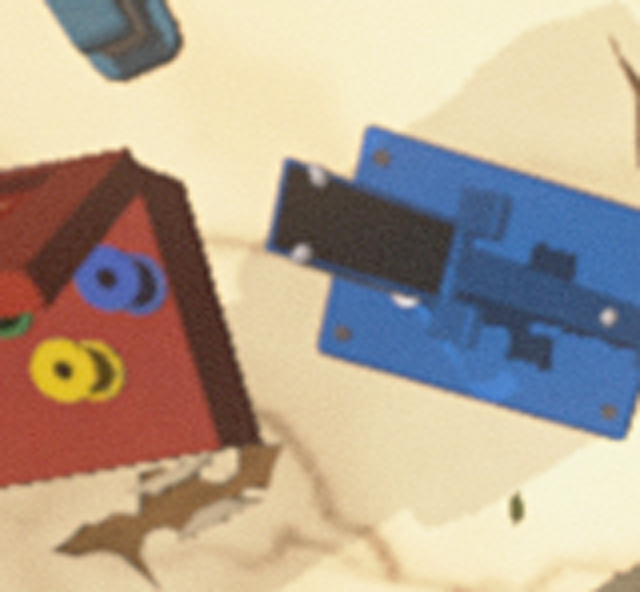

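Run:
```python
from h import *
c=wcam('w11'); f=lambda u,v,z: onz(c,u/4+90-.37,v/3.7-.37,z)
im=cv2.imread('pics/w11_raw.png')
cv2.imwrite('pics/w11b.png',cv2.resize(im[20:130,150:270],None,fx=6,fy=5.4,interpolation=cv2.INTER_CUBIC))
cv2.imwrite('pics/w11m.png',cv2.resize(im[70:205,320:410],None,fx=4.4,fy=4.4,interpolation=cv2.INTER_CUBIC))
a,b,d=f(370,127,.009),f(320,350,.009),f(625,437,.009)
print('plate',a,b,d,np.linalg.norm(a-b),np.linalg.norm(b-d),'mid',(a+d)/2,'x yaw',np.degrees(np.arctan2(*(b-d)[:2][::-1])))
print('lugs',f(487,212,.112),f(455,325,.112))
print('bedlow',f(455,225,.1058),f(440,295,.1058))
```

```text
plate [ 0.5466 -0.1186  0.009 ] [ 0.4606 -0.1072  0.009 ] [ 0.446  -0.2282  0.009 ] 0.08676892112762102 0.12194975321309595 mid [ 0.4963 -0.1734  0.009 ] x yaw 83.1142678561665
lugs [ 0.5117 -0.1823  0.112 ] [ 0.4773 -0.177   0.112 ]
bedlow [ 0.5071 -0.1724  0.1058] [ 0.4857 -0.1704  0.1058]
```

View pics/w11b.png

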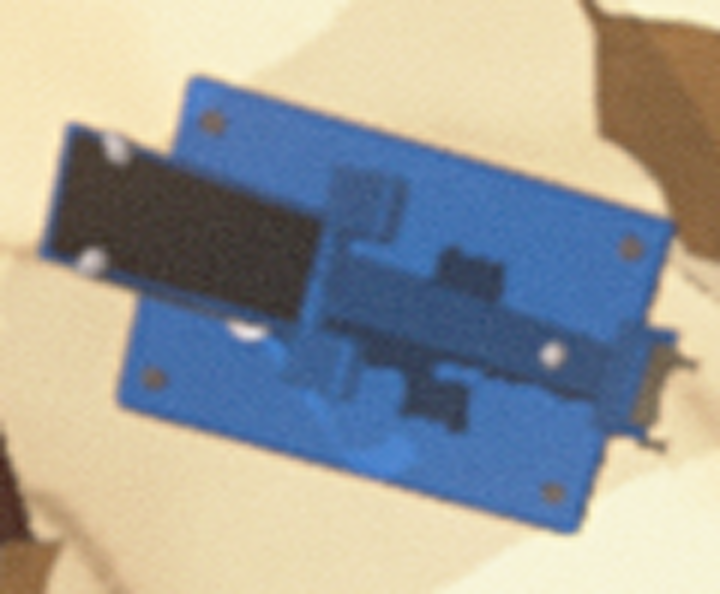

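View pics/w11m.png

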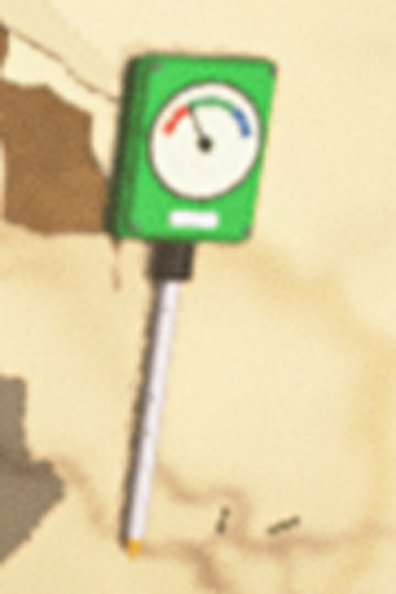

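Run:
```python
from h import *
c=wcam('w11'); f=lambda u,v,z: onz(c,u/6+150-.4,v/5.4+20-.4,z)
P,Q=f(390,174,.1164),f(335,398,.1164); print('lug outer',P,Q,np.linalg.norm(P-Q),np.degrees(np.arctan2(*(P-Q)[:2][::-1])))
xr=np.array([np.cos(np.radians(83)),np.sin(np.radians(83))])
m=((P+Q)/2)[:2]; print('seat via lugs',m+.0014*xr)
B=[f(*p,.009) for p in [(195,77),(672,225),(575,530),(120,402)]]; print('plate',B,np.mean(B,0))
for i,j in [(0,1),(3,2),(3,0),(2,1)]:
    d=B[i]-B[j]; print(np.linalg.norm(d),np.degrees(np.arctan2(d[1],d[0])))
bolts=[f(*p,.009) for p in [(213,122),(630,247),(553,493),(153,378)]];print('bolts mean',np.mean(bolts,0))
# bed side edges: center line of bed
a=(f(70,125,.15)+f(45,255,.15))/2
bl=[f(*p,.1058) for p in [(322,215),(300,320)]];print('bed low',bl,np.mean(bl,0),np.linalg.norm(bl[0]-bl[1]))
print('saddle',[f(*p,.06) for p in [(675,345),(645,440)]])
# meter
g=lambda u,v,z: onz(c,u/4.4+320-.4,v/4.4+70-.4,z)
M=[g(*p,.026) for p in [(136,57),(275,63),(248,240),(114,238)]]
print('dialface corners (approx)',M); print('dial',g(204,142,.026),'tip',g(133,553,.013),'shoulder',g(175,243,.013))
```

```text
lug outer [ 0.517  -0.186   0.1164] [ 0.4712 -0.181   0.1164] 0.04608859499769316 -6.32462604194538
seat via lugs [ 0.4943 -0.1821]
plate [array([ 0.5468, -0.1185,  0.009 ]), array([ 0.5305, -0.2385,  0.009 ]), array([ 0.4459, -0.2276,  0.009 ]), array([ 0.4609, -0.1071,  0.009 ])] [ 0.496  -0.1729  0.009 ]
0.12108154779841211 82.29294894468838
0.12137732372725306 82.89617576586022
0.08663259004712344 172.44616129554748
0.08535599604258517 172.6424807730611
bolts mean [ 0.4959 -0.172   0.009 ]
bed low [array([ 0.5081, -0.1722,  0.1058]), array([ 0.4863, -0.1703,  0.1058])] [ 0.4972 -0.1712  0.1058] 0.02196363813136625
saddle [array([ 0.4968, -0.2446,  0.06  ]), array([ 0.4733, -0.2418,  0.06  ])]
dialface corners (approx) [array([ 0.5223, -0.3719,  0.026 ]), array([ 0.5284, -0.418 ,  0.026 ]), array([ 0.4714, -0.4259,  0.026 ]), array([ 0.4642, -0.3799,  0.026 ])]
dial [ 0.5001 -0.4017  0.026 ] tip [ 0.3505 -0.4219  0.013 ] shoulder [ 0.466  -0.4059  0.013 ]
```

Run:
```python
from h import *
p,R0=tool()
print(p,rel(p,R0,[.498,-.401,.16],down(8)))
```

```text
[ 0.3975 -0.2552  0.3215] (array([ 73.9, 161.1, 161.3]), array([-0.1,  0. ,  1.9]))
```

send_rows --motion '[{"tx": 0.074, "ty": 0.161, "tz": 0.161, "ax": -0.1, "ay": 0, "az": 1.9, "claw": 80}, {"tx": 0.074, "ty": 0.161, "tz": 0.161, "ax": -0.1, "ay": 0, "az": 1.9, "claw": 80}, {"tx": 0.074, "ty": 0.161, "tz": 0.161, "ax": -0.1, "ay": 0, "az": 1.9, "claw": 80}, {"tx": 0.074, "ty": 0.161, "tz": 0.161, "ax": -0.1, "ay": 0, "az": 1.9, "claw": 80}, {"tx": 0.074, "ty": 0.161, "tz": 0.161, "ax": -0.1, "ay": 0, "az": 1.9, "claw": 80}, {"tx": 0.074, "ty": 0.161, "tz": 0.161, "ax": -0.1, "ay": 0, "az": 1.9, "claw": 80}, {"tx": 0.074, "ty": 0.161, "tz": 0.161, "ax": -0.1, "ay": 0, "az": 1.9, "claw": 80}, {"tx": 0.074, "ty": 0.161, "tz": 0.161, "ax": -0.1, "ay": 0, "az": 1.9, "claw": 80}]'

```text
t: 9.15
tool_pos: [0.499, -0.3986, 0.1601]
tool_rot: [0.997, 0.072, -0.001, -0.0]
wrist_force: [0.5, 0.2, 1.2]
width: 0.804
```

Run:
```python
from h import *
wsnap('w12')
```

```text
t 9.15 q [-0.8569  0.6209  1.218  -0.0007  1.3039  0.5705] p [ 0.499  -0.3986  0.1601] rot [ 0.9974  0.0717 -0.0007 -0.0003] w 0.8043770212489252 F [0.4547 0.1583 1.1954] qd 0.07241051907459493
```

View pics/w12.png

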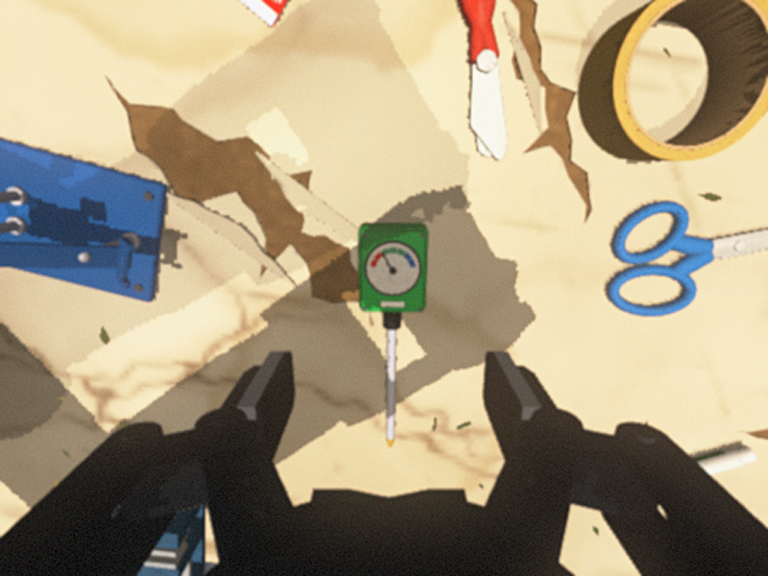

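Run:
```python
from h import *
c=wcam('w12'); f=lambda u,v,z: onz(c,(u-.25)/1.5,(v-.25)/1.5,z)
M=[f(*p,.026) for p in [(359,224),(427,224),(426,312),(359.5,312)]];print(np.mean(M,0),np.linalg.norm(M[0]-M[1]),np.linalg.norm(M[0]-M[3]))
d=f(393,268,.026);s=f(392,312,.013);t=f(390,445,.013);print('dial',d,'tip',t,np.degrees(np.arctan2(*(d-t)[:2][::-1])),np.linalg.norm((d-t)[:2]))
p,R0=tool();tgt=[.4985,-.4005,.004]
u=(d-t)[:2]/np.linalg.norm((d-t)[:2]);print('mid from tip',t[:2]+.151*u)
```

```text
[ 0.4993 -0.4019  0.026 ] 0.04493095200339203 0.062076017218799864
dial [ 0.5003 -0.4018  0.026 ] tip [ 0.3484 -0.4219  0.013 ] 7.5254963330023035 0.1531602145575813
mid from tip [ 0.4981 -0.4021]
```

send_rows --motion '[{"tx": -0.0005, "ty": 0.0034, "tz": 0.035, "ax": 0, "ay": 0, "az": 0, "claw": 80}, {"tx": -0.0005, "ty": 0.0034, "tz": 0.075, "ax": 0, "ay": 0, "az": 0, "claw": 80}, {"tx": -0.0005, "ty": 0.0034, "tz": 0.11, "ax": 0, "ay": 0, "az": 0, "claw": 80}, {"tx": -0.0005, "ty": 0.0034, "tz": 0.135, "ax": 0, "ay": 0, "az": 0, "claw": 80}, {"tx": -0.0005, "ty": 0.0034, "tz": 0.15, "ax": 0, "ay": 0, "az": 0, "claw": 80}, {"tx": -0.0005, "ty": 0.0034, "tz": 0.155, "ax": 0, "ay": 0, "az": 0, "claw": 80}, {"tx": -0.0005, "ty": 0.0034, "tz": 0.155, "ax": 0, "ay": 0, "az": 0, "claw": 80}]'

```text
t: 9.78
tool_pos: [0.4991, -0.4028, 0.0073]
tool_rot: [0.997, 0.072, 0.0, 0.001]
wrist_force: [-0.1, -0.6, -0.4]
width: 0.802
```

Run:
```python
from h import *
wsnap('w13')
```

```text
t 9.7833 q [-0.8609  0.7991  1.3335 -0.001   1.0068  0.5664] p [ 0.4991 -0.4028  0.0073] rot [0.9974 0.072  0.0003 0.0012] w 0.8021058339356039 F [-0.1015 -0.5986 -0.381 ] qd 0.031539508092011385
```

View pics/w13.png

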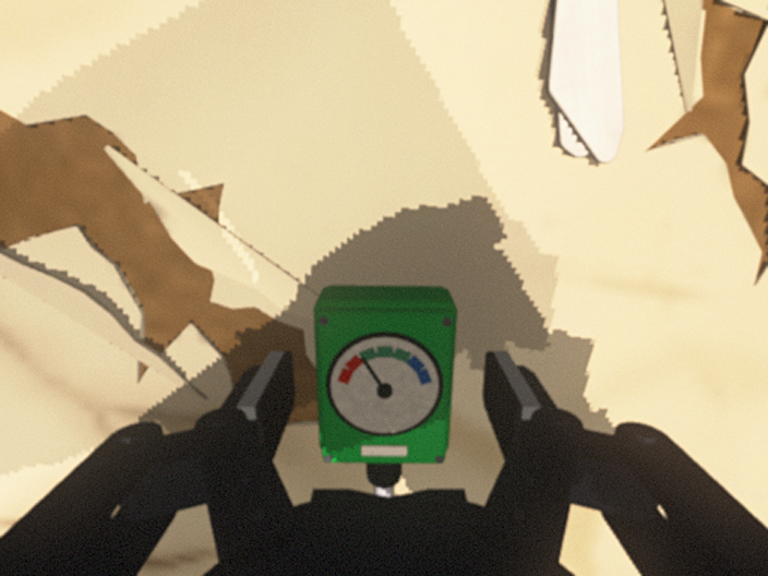

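send_rows --motion '[{"tx": 0, "ty": 0, "tz": 0, "ax": 0, "ay": 0, "az": 0, "claw": 30}, {"tx": 0, "ty": 0, "tz": 0, "ax": 0, "ay": 0, "az": 0, "claw": 30}, {"tx": 0, "ty": 0, "tz": 0, "ax": 0, "ay": 0, "az": 0, "claw": 30}, {"tx": 0, "ty": 0, "tz": 0, "ax": 0, "ay": 0, "az": 0, "claw": 30}, {"tx": 0, "ty": 0, "tz": 0, "ax": 0, "ay": 0, "az": 0, "claw": 20}]'

```text
t: 10.25
tool_pos: [0.4998, -0.4041, 0.0088]
tool_rot: [0.997, 0.072, 0.001, 0.002]
wrist_force: [-0.3, 1.4, 7.9]
width: 0.544
```

Run:
```python
from h import *
wsnap('w14')
```

```text
t 10.25 q [-0.8616  0.7982  1.3308 -0.0008  1.0074  0.566 ] p [ 0.4998 -0.4041  0.0088] rot [0.9974 0.0718 0.0013 0.0023] w 0.5437348529155658 F [-0.3053  1.4427  7.925 ] qd 0.0016973068878051768
```

View pics/w14.png

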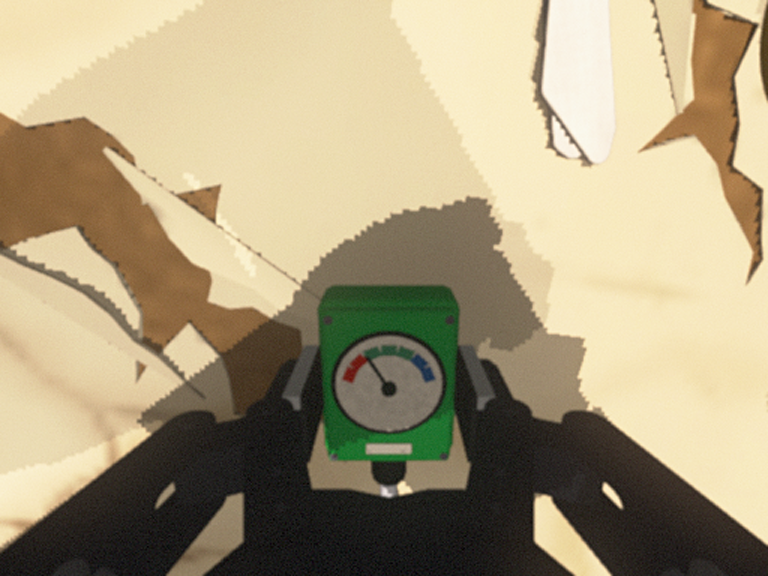

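Run:
```python
from h import *
c=wcam('w14'); f=lambda u,v,z: onz(c,(u-.25)/1.5,(v-.25)/1.5,z)
st=json.load(open('w14.json'));R0=R.from_quat(st['tool_rot']);p=np.array(st['tool_pos'])
M=[f(*q,.026) for q in [(320,308),(458,308),(453,460),(325,460)]]
T=[R0.inv().apply(m-p) for m in M];print(np.array(T),np.mean(T,0))
print('dial',R0.inv().apply(f(389,388,.026)-p))
top=[f(*q,.0) for q in [(335,286),(445,286)]]
```

```text
[[ 0.0276 -0.0216 -0.0173]
 [ 0.0275  0.0226 -0.0171]
 [-0.0307  0.0235 -0.0172]
 [-0.0305 -0.0226 -0.0174]] [-0.0015  0.0005 -0.0172]
dial [-0.0014  0.0005 -0.0172]
```

send_rows --motion '[{"tx": 0, "ty": 0, "tz": -0.015, "ax": 0, "ay": 0, "az": 0, "claw": 20}, {"tx": 0, "ty": 0, "tz": -0.05, "ax": 0, "ay": 0, "az": 0, "claw": 20}, {"tx": 0, "ty": 0, "tz": -0.09, "ax": 0, "ay": 0, "az": 0, "claw": 20}, {"tx": 0, "ty": 0, "tz": -0.13, "ax": 0, "ay": 0, "az": 0, "claw": 20}, {"tx": 0, "ty": 0, "tz": -0.17, "ax": 0, "ay": 0, "az": 0, "claw": 20}, {"tx": 0, "ty": 0, "tz": -0.2, "ax": 0, "ay": 0, "az": 0, "claw": 20}]'

```text
t: 10.8
tool_pos: [0.4991, -0.4032, 0.2112]
tool_rot: [0.997, 0.072, 0.002, 0.003]
wrist_force: [0.6, -1.1, -1.7]
width: 0.541
```

Run:
```python
from h import *
wsnap('w15')
```

```text
t 10.8 q [-0.8614  0.5861  1.141  -0.0009  1.4078  0.5659] p [ 0.4991 -0.4032  0.2112] rot [0.9974 0.0717 0.0016 0.0029] w 0.5414985279948311 F [ 0.5582 -1.1267 -1.7217] qd 0.7518786248987112
```

View pics/w15.png

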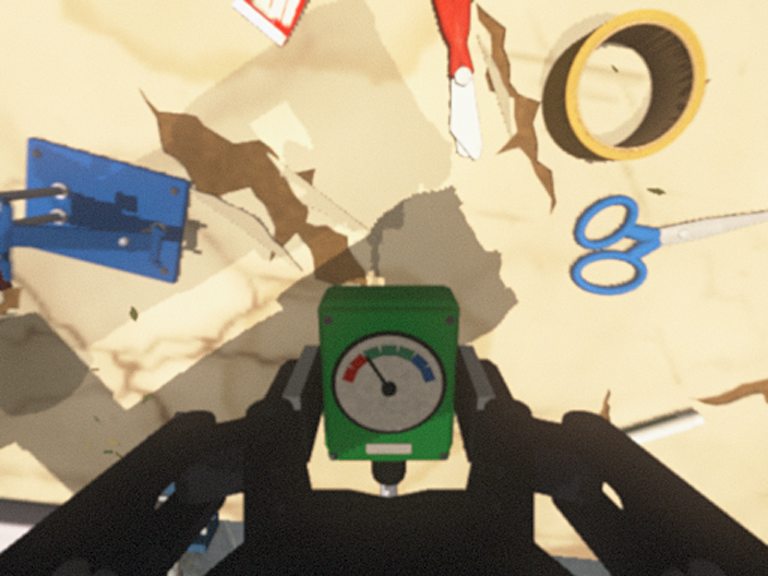

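```bash
cat >> h.py <<'E'
REST_YAW=82.6; SEAT=np.array([.4945,-.1822,.115])
def rest_axes():
    c,s=np.cos(np.radians(REST_YAW)),np.sin(np.radians(REST_YAW)); x=np.array([c,s,0]);z=np.array([0,0,1.]);h=np.sqrt(.5)
    xm=h*(x+z); zm=h*(z-x); ym=np.cross(zm,xm); return xm,ym,zm
def grip1(n=0,up=0,off=np.array([-.0325,.0005,-.0042])):
    xm,ym,zm=rest_axes(); Rm=R.from_matrix(np.c_[xm,-ym,-zm]); return SEAT-Rm.apply(off)+n*zm+up*xm, Rm
E
python3 - <<'E'
from h import *
p,R0=tool()
for n,up in [(.10,.005),(0,.005),(0,0)]: 
    q=grip1(n,up); print(q[0],rel(p,R0,*q))
E
```

```text
[ 0.4887 -0.223   0.2093] (array([  14.5, -181.4,    5.4]), array([ 30. ,  38.5, -69.9]))
[ 0.4978 -0.1529  0.1385] (array([  33. , -250.4,   75.3]), array([ 30. ,  38.5, -69.9]))
[ 0.4973 -0.1564  0.135 ] (array([  32. , -247.1,   78.9]), array([ 30. ,  38.5, -69.9]))
```

send_rows --motion '[{"tx": 0.01, "ty": -0.1, "tz": -0.06, "ax": 30, "ay": 38.5, "az": -69.9, "claw": 20}, {"tx": 0.01, "ty": -0.1, "tz": -0.06, "ax": 30, "ay": 38.5, "az": -69.9, "claw": 20}, {"tx": 0.01, "ty": -0.1, "tz": -0.06, "ax": 30, "ay": 38.5, "az": -69.9, "claw": 20}, {"tx": 0.01, "ty": -0.1, "tz": -0.06, "ax": 30, "ay": 38.5, "az": -69.9, "claw": 20}, {"tx": 0.01, "ty": -0.1, "tz": -0.06, "ax": 30, "ay": 38.5, "az": -69.9, "claw": 20}, {"tx": 0.01, "ty": -0.1, "tz": -0.06, "ax": 30, "ay": 38.5, "az": -69.9, "claw": 20}, {"tx": 0.01, "ty": -0.1, "tz": -0.06, "ax": 30, "ay": 38.5, "az": -69.9, "claw": 20}, {"tx": 0.01, "ty": -0.1, "tz": -0.06, "ax": 30, "ay": 38.5, "az": -69.9, "claw": 20}]'

```text
t: 11.52
tool_pos: [0.4941, -0.3026, 0.267]
tool_rot: [0.846, 0.457, 0.205, -0.183]
wrist_force: [0.0, -0.8, -1.5]
width: 0.546
```

Run:
```python
from h import *
p,R0=tool();print(p,manip.get_state()['qpos'])
for n,up in [(.10,.005),(0,.005),(0,0)]: 
    q=grip1(n,up); print(q[0],rel(p,R0,*q))
```

```text
[ 0.4941 -0.3026  0.267 ] [-0.9524  0.5307  1.1853  0.4568  1.7466 -0.3659]
[ 0.4887 -0.223   0.2093] (array([ 23.2, -38.5,  87.6]), array([  9.3,  12.1, -23. ]))
[ 0.4978 -0.1529  0.1385] (array([ 40.4, -58.3, 184.1]), array([  9.3,  12.1, -23. ]))
[ 0.4973 -0.1564  0.135 ] (array([ 35.9, -56.4, 185.3]), array([  9.3,  12.1, -23. ]))
```

send_rows --motion '[{"tx": 0, "ty": 0, "tz": 0, "ax": 9.3, "ay": 12.1, "az": -23, "claw": 20}, {"tx": 0, "ty": 0, "tz": 0, "ax": 9.3, "ay": 12.1, "az": -23, "claw": 20}, {"tx": 0.012, "ty": -0.02, "tz": 0.045, "ax": 9.3, "ay": 12.1, "az": -23, "claw": 20}, {"tx": 0.0232, "ty": -0.0385, "tz": 0.0876, "ax": 9.3, "ay": 12.1, "az": -23, "claw": 20}, {"tx": 0.0232, "ty": -0.0385, "tz": 0.0876, "ax": 9.3, "ay": 12.1, "az": -23, "claw": 20}, {"tx": 0.0232, "ty": -0.0385, "tz": 0.0876, "ax": 9.3, "ay": 12.1, "az": -23, "claw": 20}]'

```text
t: 12.02
tool_pos: [0.4885, -0.2203, 0.2065]
tool_rot: [0.696, 0.608, 0.286, -0.255]
wrist_force: [0.2, 0.4, -1.6]
width: 0.542
```

Run:
```python
from h import *
p,R0=tool();print(p,manip.get_state()['qpos'])
for n,up in [(.10,.005),(0,.005),(0,0)]: 
    q=grip1(n,up); print(q[0],rel(p,R0,*q))
wsnap('w16'); snap('top','t16',(250,150,380,250),6); snap('scene','s16',(230,150,330,230),6)
```

```text
[ 0.4885 -0.2203  0.2065] [-0.8991  0.5937  1.3418  0.5435  1.7835 -0.8084]
[ 0.4887 -0.223   0.2093] (array([ 0. ,  0.5, -3.8]), array([-0.2, -0.1, -0.4]))
[ 0.4978 -0.1529  0.1385] (array([-0.1,  0.9, 96.2]), array([-0.2, -0.1, -0.4]))
[ 0.4973 -0.1564  0.135 ] (array([-5.1,  0.9, 96.1]), array([-0.2, -0.1, -0.4]))
t 12.0167 q [-0.8991  0.5937  1.3418  0.5435  1.7835 -0.8084] p [ 0.4885 -0.2203  0.2065] rot [ 0.6956  0.6076  0.2858 -0.2554] w 0.5416366276474839 F [ 0.1511  0.3939 -1.6469] qd 0.12244497509399495
```

View pics/w16.png

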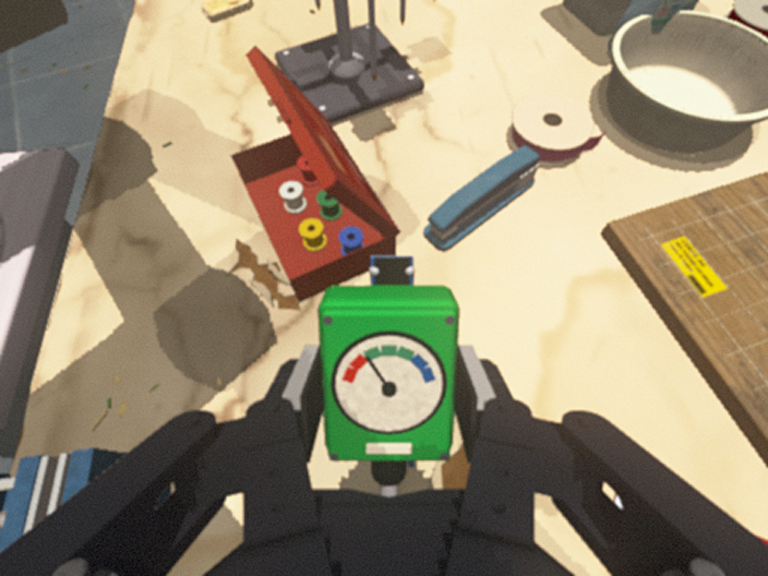

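View pics/t16.png

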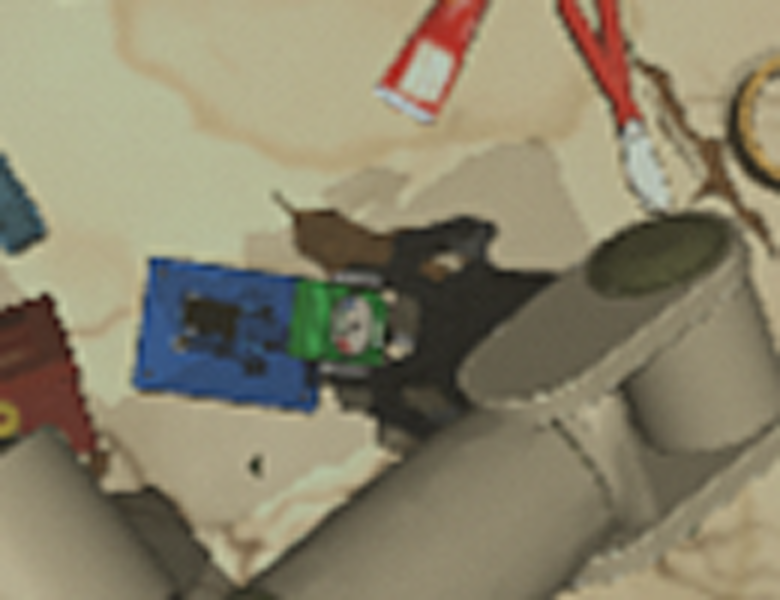

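View pics/s16.png

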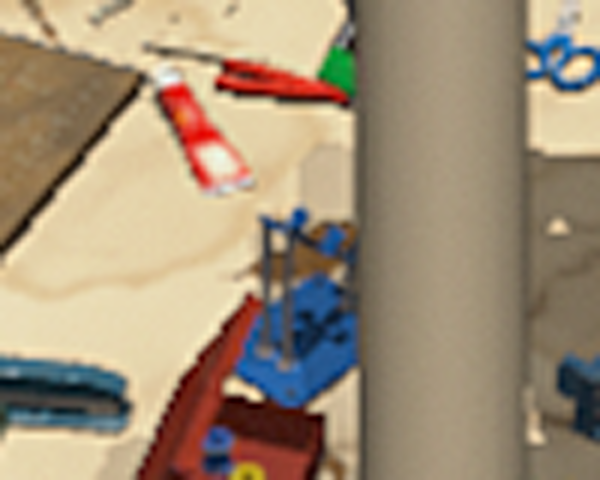

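send_rows --motion '[{"tx": 0.002, "ty": 0.0015, "tz": 0.03, "ax": -0.2, "ay": -0.1, "az": -0.4, "claw": 20}, {"tx": 0.002, "ty": 0.0015, "tz": 0.06, "ax": -0.2, "ay": -0.1, "az": -0.4, "claw": 20}, {"tx": 0.002, "ty": 0.0015, "tz": 0.075, "ax": -0.2, "ay": -0.1, "az": -0.4, "claw": 20}, {"tx": 0.002, "ty": 0.0015, "tz": 0.08, "ax": -0.2, "ay": -0.1, "az": -0.4, "claw": 20}, {"tx": 0.002, "ty": 0.0015, "tz": 0.08, "ax": -0.2, "ay": -0.1, "az": -0.4, "claw": 20}]'

```text
t: 12.58
tool_pos: [0.4983, -0.1662, 0.1534]
tool_rot: [0.695, 0.61, 0.287, -0.25]
wrist_force: [0.7, -0.3, -1.3]
width: 0.542
```

Run:
```python
from h import *
wsnap('w17'); snap('scene','s17',(230,150,330,230),6); snap('top','t17',(250,150,380,250),6)
p,R0=tool()
for n,up in [(0,.006),(0,0)]: 
    q=grip1(n,up); print(q[0],rel(p,R0,*q))
```

```text
t 12.5833 q [-0.8279  0.5985  1.4858  0.573   1.6138 -0.8406] p [ 0.4983 -0.1662  0.1534] rot [ 0.6949  0.6101  0.2874 -0.2498] w 0.5421904378471252 F [ 0.7012 -0.348  -1.3212] qd 0.03865134883559765
[ 0.4979 -0.1522  0.1393] (array([ 0.2, -2.7, 21. ]), array([0.3, 0.3, 0.1]))
[ 0.4973 -0.1564  0.135 ] (array([-5.8, -2.7, 21. ]), array([0.3, 0.3, 0.1]))
```

View pics/w17.png

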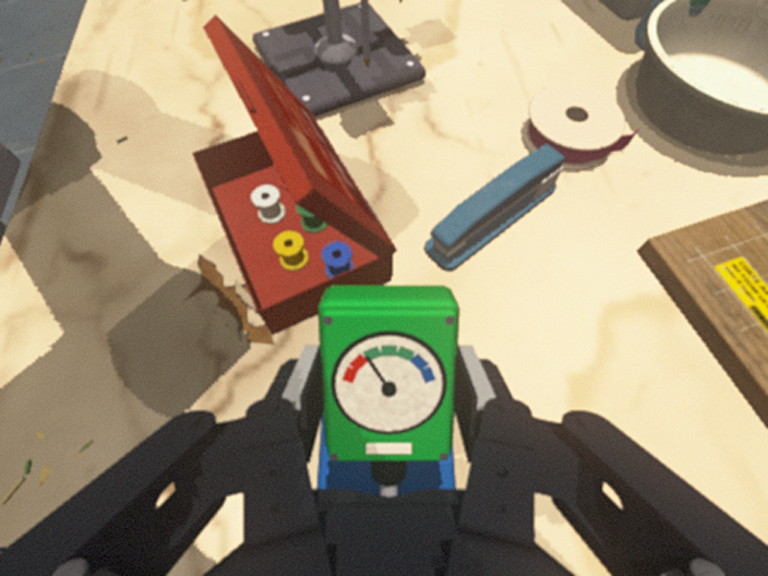

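View pics/t17.png

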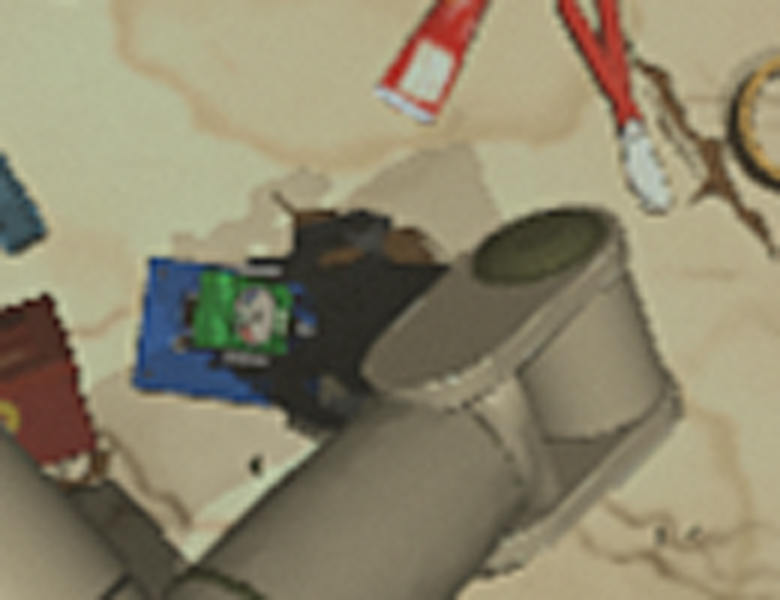

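View pics/s17.png

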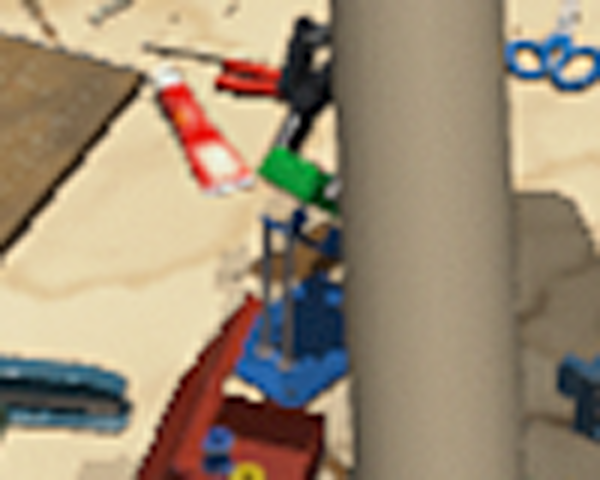

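Run:
```python
from h import *
im=cv2.imread('pics/w17_raw.png')
cv2.imwrite('pics/w17z.png',cv2.resize(im[285:335,195:325],None,fx=6,fy=6,interpolation=cv2.INTER_CUBIC))
print(manip.get_state()['tool_pos'])
```

```text
[ 0.4985 -0.1673  0.154 ]
```

View pics/w17z.png

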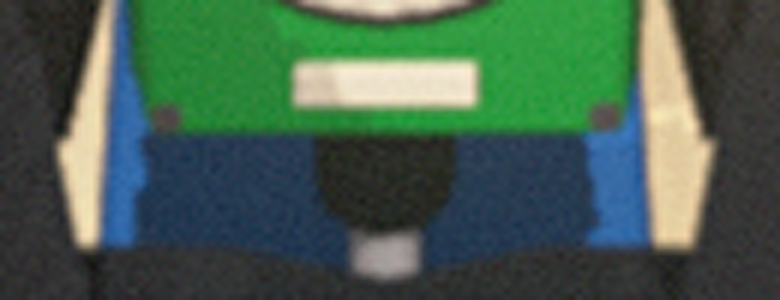

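send_rows --motion '[{"tx": 0.001, "ty": -0.0018, "tz": 0.007, "ax": 0.3, "ay": 0.3, "az": 0.1, "claw": 20}, {"tx": 0.001, "ty": -0.0018, "tz": 0.013, "ax": 0.3, "ay": 0.3, "az": 0.1, "claw": 20}, {"tx": 0.001, "ty": -0.0018, "tz": 0.016, "ax": 0.3, "ay": 0.3, "az": 0.1, "claw": 20}, {"tx": 0.001, "ty": -0.0018, "tz": 0.016, "ax": 0.3, "ay": 0.3, "az": 0.1, "claw": 20}]'

```text
t: 13.07
tool_pos: [0.4977, -0.1531, 0.1418]
tool_rot: [0.694, 0.609, 0.287, -0.254]
wrist_force: [0.6, 0.3, -1.4]
width: 0.543
```

Run:
```python
from h import *
wsnap('w18');p,R0=tool()
print(rel(p,R0,*grip1(0,0)), R0.inv().apply(manip.get_state()['wrist_force']))
im=cv2.imread('pics/w18_raw.png')
cv2.imwrite('pics/w18z.png',cv2.resize(im[180:335,195:325],None,fx=4,fy=3.8,interpolation=cv2.INTER_CUBIC))
```

```text
t 13.0667 q [-0.8128  0.6044  1.5152  0.5799  1.5866 -0.8463] p [ 0.4977 -0.1531  0.1418] rot [ 0.6939  0.6092  0.2873 -0.2545] w 0.542692689917919 F [ 0.6413  0.2888 -1.3938] qd 0.017149284657204156
(array([-7.1, -0.1,  2.8]), array([-0.1, -0.1, -0.1])) [-1.0411 -0.1441  1.5189]
```

View pics/w18z.png

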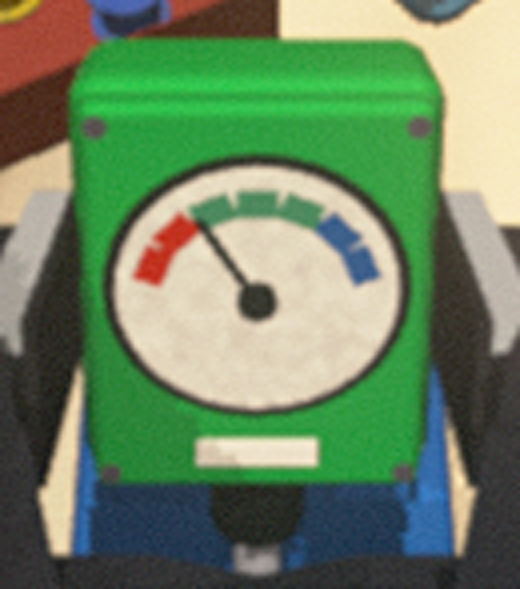

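send_rows --motion '[{"tx": 0, "ty": 0, "tz": 0.001, "ax": 0, "ay": 0, "az": 0, "claw": 20}, {"tx": 0, "ty": 0, "tz": 0.002, "ax": 0, "ay": 0, "az": 0, "claw": 20}, {"tx": 0, "ty": 0, "tz": 0.003, "ax": 0, "ay": 0, "az": 0, "claw": 20}, {"tx": 0, "ty": 0, "tz": 0.003, "ax": 0, "ay": 0, "az": 0, "claw": 20}]'

```text
t: 13.45
tool_pos: [0.4982, -0.1518, 0.1403]
tool_rot: [0.694, 0.609, 0.287, -0.254]
wrist_force: [-0.5, -1.8, 0.3]
width: 0.54
```

Run:
```python
from h import *
p,R0=tool()
print(rel(p,R0,*grip1(0,0)), R0.inv().apply(manip.get_state()['wrist_force']))
```

```text
(array([-7. , -0.2,  0.4]), array([-0.1, -0.1, -0.1])) [-1.0821 -0.2368 -1.5245]
```

send_rows --motion '[{"tx": -0.0015, "ty": 0, "tz": 0, "ax": 0, "ay": 0, "az": 0, "claw": 20}, {"tx": -0.003, "ty": 0, "tz": 0, "ax": 0, "ay": 0, "az": 0, "claw": 20}, {"tx": -0.0045, "ty": 0, "tz": 0, "ax": 0, "ay": 0, "az": 0, "claw": 20}, {"tx": -0.0045, "ty": 0, "tz": 0, "ax": 0, "ay": 0, "az": 0, "claw": 20}]'

```text
t: 13.78
tool_pos: [0.4977, -0.1553, 0.1367]
tool_rot: [0.694, 0.609, 0.287, -0.254]
wrist_force: [-0.6, -3.3, -0.4]
width: 0.537
```

Run:
```python
from h import *
p,R0=tool()
print(rel(p,R0,*grip1(0,0)), R0.inv().apply(manip.get_state()['wrist_force']))
```

```text
(array([-2. , -0.2,  0.4]), array([-0.1, -0.1, -0.1])) [-2.6402 -0.1645 -2.0676]
```

send_rows --motion '[{"tx": -0.001, "ty": 0, "tz": 0, "ax": 0, "ay": 0, "az": 0, "claw": 20}, {"tx": -0.002, "ty": 0, "tz": 0, "ax": 0, "ay": 0, "az": 0, "claw": 20}, {"tx": -0.0025, "ty": 0, "tz": 0, "ax": 0, "ay": 0, "az": 0, "claw": 20}]'

```text
t: 14.03
tool_pos: [0.4976, -0.1567, 0.1352]
tool_rot: [0.694, 0.609, 0.287, -0.254]
wrist_force: [0.4, -2.5, 1.8]
width: 0.545
```

Run:
```python
from h import *
wsnap('w19');p,R0=tool()
print(rel(p,R0,*grip1(0,0)), R0.inv().apply(manip.get_state()['wrist_force']))
snap('top','t19',(250,150,380,250),6)
```

```text
t 14.0333 q [-0.8174  0.6161  1.5142  0.5778  1.5781 -0.856 ] p [ 0.4976 -0.1567  0.1352] rot [ 0.6941  0.6093  0.2875 -0.2537] w 0.5446673805760687 F [ 0.4048 -2.5383  1.83  ] qd 0.009622988508757443
(array([ 0.1, -0.2,  0.3]), array([-0.1, -0.1, -0.1])) [-0.7601  0.0203 -3.048 ]
```

View pics/w19.png

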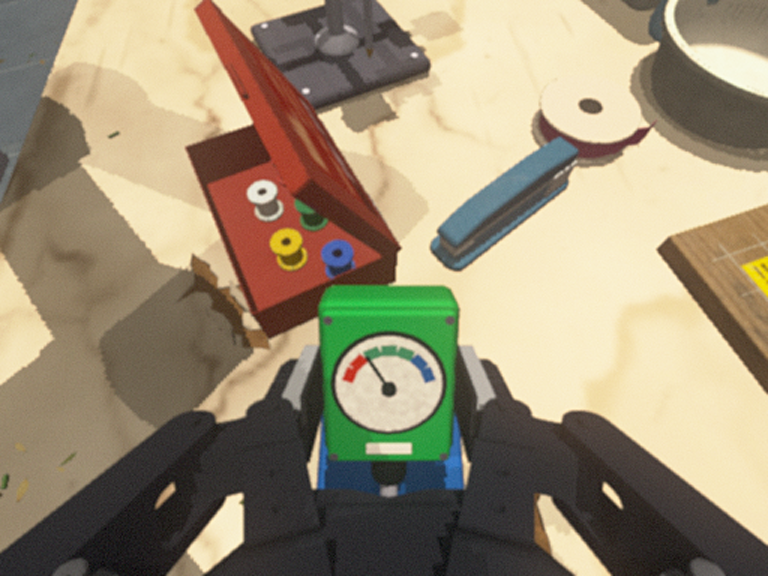

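View pics/t19.png

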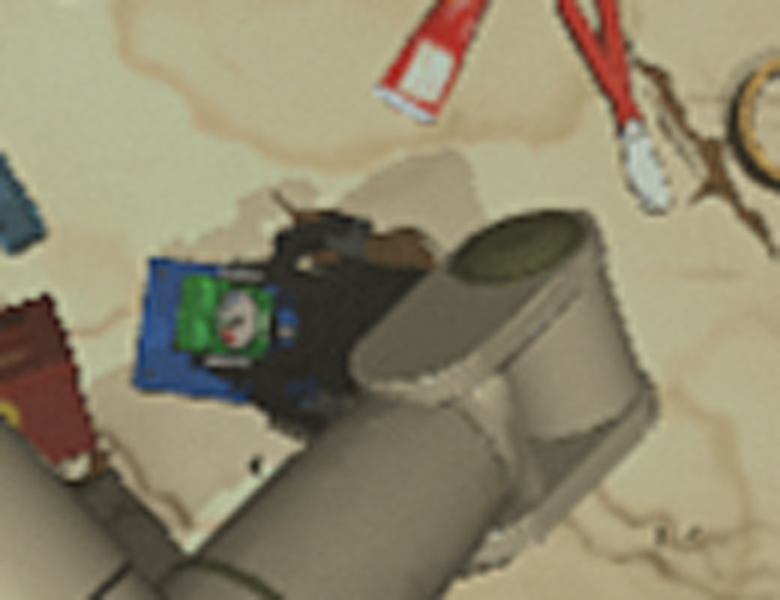

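send_rows --motion '[{"tx": -0.001, "ty": 0, "tz": 0, "ax": 0, "ay": 0, "az": 0, "claw": 20}, {"tx": -0.002, "ty": 0, "tz": 0, "ax": 0, "ay": 0, "az": 0, "claw": 20}, {"tx": -0.002, "ty": 0, "tz": 0, "ax": 0, "ay": 0, "az": 0, "claw": 20}]'

```text
t: 14.38
tool_pos: [0.4975, -0.1568, 0.1351]
tool_rot: [0.693, 0.609, 0.289, -0.255]
wrist_force: [-0.7, 4.0, 11.2]
width: 0.539
```

Run:
```python
from h import *
p,R0=tool()
print(rel(p,R0,*grip1(0,0)), R0.inv().apply(manip.get_state()['wrist_force']))
```

```text
(array([ 0.2, -0.2,  0.3]), array([-0.1, -0.3, -0. ])) [10.7256 -1.2359 -5.133 ]
```

send_rows --motion '[{"tx": 0.0018, "ty": 0, "tz": 0, "ax": 0, "ay": 0, "az": 0, "claw": 20}, {"tx": 0.0018, "ty": 0, "tz": -0.0003, "ax": 0, "ay": 0, "az": 0, "claw": 60}, {"tx": 0.0018, "ty": 0, "tz": -0.0003, "ax": 0, "ay": 0, "az": 0, "claw": 70}, {"tx": 0.0018, "ty": 0, "tz": -0.0003, "ax": 0, "ay": 0, "az": 0, "claw": 80}, {"tx": 0.0018, "ty": 0, "tz": -0.0003, "ax": 0, "ay": 0, "az": 0, "claw": 80}]'

```text
t: 14.8
tool_pos: [0.4974, -0.1567, 0.1351]
tool_rot: [0.694, 0.609, 0.287, -0.254]
wrist_force: [0.6, 0.6, 0.5]
width: 0.795
```

Run:
```python
from h import *
wsnap('w20')
```

```text
t 14.8 q [-0.8176  0.6166  1.5142  0.5774  1.5788 -0.856 ] p [ 0.4974 -0.1567  0.1351] rot [ 0.694   0.6093  0.2874 -0.2541] w 0.7950223687281524 F [0.5825 0.6337 0.5241] qd 0.002795009316598463
```

View pics/w20.png

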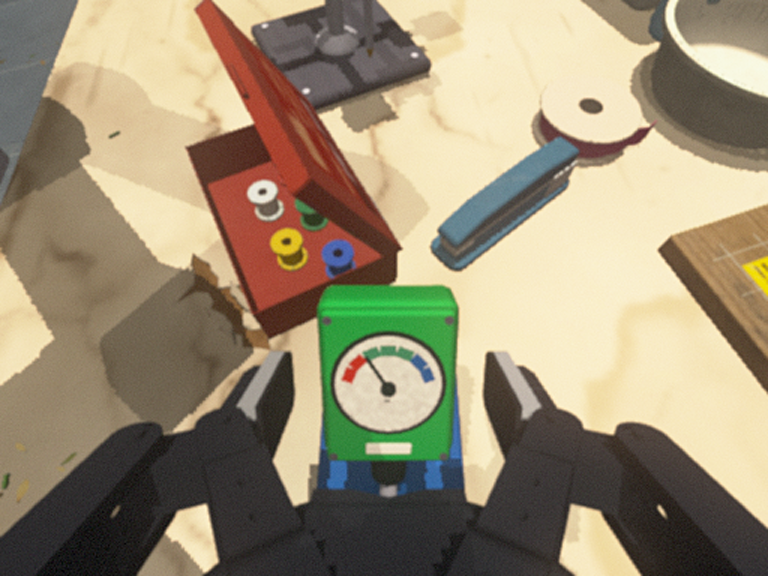

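send_rows --motion '[{"tx": 0, "ty": 0, "tz": -0.02, "ax": 0, "ay": 0, "az": 0, "claw": 80}, {"tx": 0, "ty": 0, "tz": -0.05, "ax": 0, "ay": 0, "az": 0, "claw": 80}, {"tx": 0, "ty": 0, "tz": -0.085, "ax": 0, "ay": 0, "az": 0, "claw": 80}, {"tx": 0, "ty": 0, "tz": -0.12, "ax": 0, "ay": 0, "az": 0, "claw": 80}, {"tx": 0.01, "ty": 0, "tz": -0.13, "ax": 0, "ay": 0, "az": 0, "claw": 80}]'

```text
t: 15.27
tool_pos: [0.4864, -0.245, 0.2361]
tool_rot: [0.695, 0.609, 0.287, -0.252]
wrist_force: [-0.2, 0.1, -0.4]
width: 0.802
```

```bash
cat >> h.py <<'E'
def grip2(back=0,lat=0):
    xm,ym,zm=rest_axes(); Rm=R.from_matrix(np.c_[-zm,-ym,-xm]); return SEAT+(.029+back)*xm-lat*ym, Rm
E
python3 - <<'E'
from h import *
wsnap('w21');p,R0=tool(); print(rel(p,R0,*grip2(.12)),grip2(.12)[0])
snap('top','t21',(250,150,380,250),6)
E
```

```text
t 15.2667 q [-0.928   0.5939  1.2593  0.542   1.8622 -0.7934] p [ 0.4864 -0.245   0.2361] rot [ 0.6951  0.6089  0.2875 -0.2518] w 0.8022911160773563 F [-0.2476  0.0765 -0.3607] qd 0.2477334701091415
(array([106.2,  -0.9, 130.3]), array([  0.1, -89.9,  -0.1])) [ 0.5081 -0.0777  0.2204]
```

View pics/w21.png

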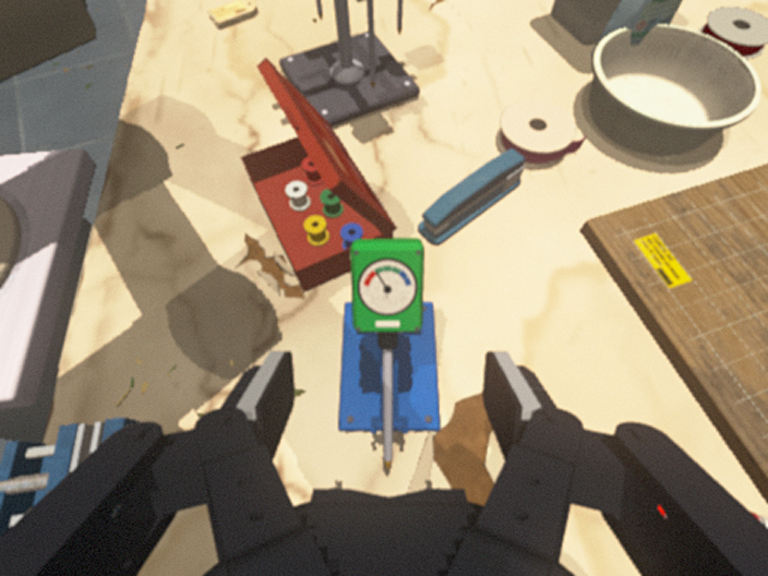

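send_rows --motion '[{"tx": 0.015, "ty": 0, "tz": 0, "ax": 0, "ay": -7, "az": 0, "claw": 80}, {"tx": 0.03, "ty": 0, "tz": 0.005, "ax": 0, "ay": -14, "az": 0, "claw": 80}, {"tx": 0.045, "ty": 0, "tz": 0.015, "ax": 0, "ay": -21, "az": 0, "claw": 80}, {"tx": 0.06, "ty": 0, "tz": 0.03, "ax": 0, "ay": -28, "az": 0, "claw": 80}, {"tx": 0.075, "ty": 0, "tz": 0.045, "ax": 0, "ay": -35, "az": 0, "claw": 80}, {"tx": 0.085, "ty": 0, "tz": 0.06, "ax": 0, "ay": -42, "az": 0, "claw": 80}, {"tx": 0.095, "ty": 0, "tz": 0.075, "ax": 0, "ay": -49, "az": 0, "claw": 80}, {"tx": 0.1, "ty": 0, "tz": 0.09, "ax": 0, "ay": -56, "az": 0, "claw": 80}]'

```text
t: 16.03
tool_pos: [0.5041, -0.1062, 0.2416]
tool_rot: [0.747, 0.658, -0.073, 0.065]
wrist_force: [-0.6, -0.8, 0.2]
width: 0.801
```

Run:
```python
from h import *
p,R0=tool(); print(p,manip.get_state()['qpos'],rel(p,R0,*grip2(.10)),grip2(.10)[0])
```

```text
[ 0.5041 -0.1062  0.2416] [-0.3396  0.283   1.5234 -0.1988  1.2977 -0.1633] (array([21.3,  0.3, 31.9]), array([  0.1, -33.8,   0.1])) [ 0.5062 -0.0917  0.2062]
```

send_rows --motion '[{"tx": 0.005, "ty": 0, "tz": 0.003, "ax": 0, "ay": -7, "az": 0, "claw": 80}, {"tx": 0.01, "ty": 0, "tz": 0.006, "ax": 0, "ay": -14, "az": 0, "claw": 80}, {"tx": 0.015, "ty": 0, "tz": 0.012, "ax": 0, "ay": -21, "az": 0, "claw": 80}, {"tx": 0.018, "ty": 0, "tz": 0.02, "ax": 0, "ay": -28, "az": 0, "claw": 80}, {"tx": 0.0213, "ty": 0.0003, "tz": 0.0319, "ax": 0.1, "ay": -33.8, "az": 0.1, "claw": 80}, {"tx": 0.0213, "ty": 0.0003, "tz": 0.0319, "ax": 0.1, "ay": -33.8, "az": 0.1, "claw": 80}, {"tx": 0.0213, "ty": 0.0003, "tz": 0.0319, "ax": 0.1, "ay": -33.8, "az": 0.1, "claw": 80}]'

```text
t: 16.62
tool_pos: [0.5057, -0.0921, 0.2043]
tool_rot: [0.694, 0.612, -0.287, 0.248]
wrist_force: [0.1, -0.1, 1.1]
width: 0.801
```

Run:
```python
from h import *
wsnap('w22');p,R0=tool(); print(p,rel(p,R0,*grip2(0)))
snap('scene','s22',(230,150,330,230),6)
```

```text
t 16.6167 q [-0.0586  0.4375  1.597  -0.8135  1.2973  0.3759] p [ 0.5057 -0.0921  0.2043] rot [ 0.6939  0.6121 -0.2871  0.2478] w 0.8009660203852993 F [ 0.0722 -0.0623  1.1266] qd 0.04817633039780026
[ 0.5061 -0.0929  0.2058] (array([-0.2,  0.3, 98.8]), array([-0.2, -0.5,  0.1]))
```

View pics/w22.png

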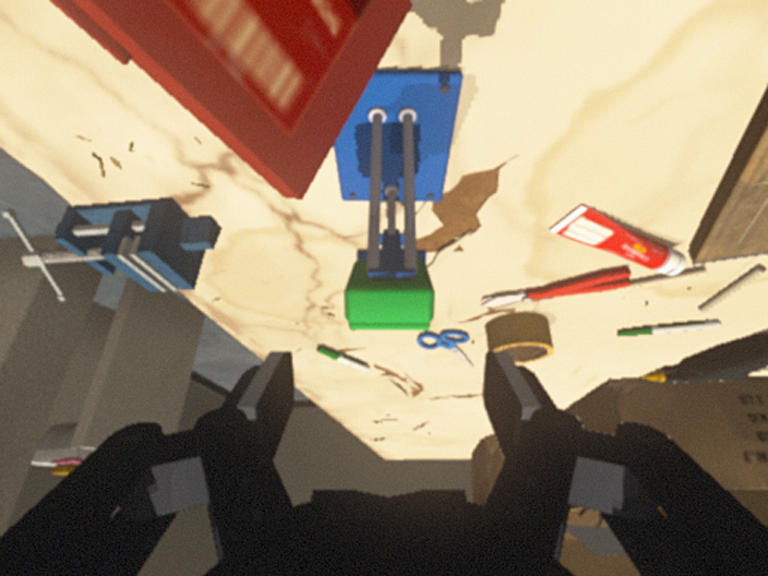

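View pics/s22.png

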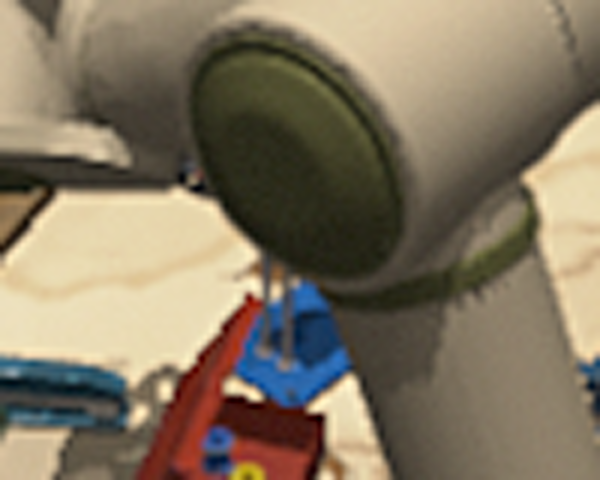

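Run:
```python
from h import *
m=camera_model('wrist');Ti=np.linalg.inv(m['tool_from_camera']);K=cam('wrist')[0]
for p in [(.013,.024,.066),(.013,-.024,.066),(-.013,.024,.066),(-.013,-.024,.066),(.013,.024,.128),(.013,-.024,.128)]:
    q=K@(Ti@np.r_[p,1])[:3]; print(p,q[:2]/q[2]*1.5)
```

```text
(0.013, 0.024, 0.066) [436.1315 278.1883]
(0.013, -0.024, 0.066) [343.3238 278.2585]
(-0.013, 0.024, 0.066) [434.5369 324.8271]
(-0.013, -0.024, 0.066) [344.8794 324.8956]
(0.013, 0.024, 0.128) [425.841  251.8749]
(0.013, -0.024, 0.128) [352.8836 251.9299]
```

send_rows --motion '[{"tx": -0.001, "ty": 0.0006, "tz": 0.03, "ax": -0.2, "ay": -0.5, "az": 0.1, "claw": 80}, {"tx": -0.001, "ty": 0.0006, "tz": 0.055, "ax": -0.2, "ay": -0.5, "az": 0.1, "claw": 80}, {"tx": -0.001, "ty": 0.0006, "tz": 0.075, "ax": -0.2, "ay": -0.5, "az": 0.1, "claw": 80}, {"tx": -0.001, "ty": 0.0006, "tz": 0.09, "ax": -0.2, "ay": -0.5, "az": 0.1, "claw": 80}, {"tx": -0.001, "ty": 0.0006, "tz": 0.098, "ax": -0.2, "ay": -0.5, "az": 0.1, "claw": 80}, {"tx": -0.001, "ty": 0.0006, "tz": 0.098, "ax": -0.2, "ay": -0.5, "az": 0.1, "claw": 80}, {"tx": -0.001, "ty": 0.0006, "tz": 0.098, "ax": -0.2, "ay": -0.5, "az": 0.1, "claw": 80}]'

```text
t: 17.3
tool_pos: [0.4977, -0.1627, 0.1381]
tool_rot: [0.695, 0.608, -0.288, 0.254]
wrist_force: [-0.9, -0.2, -0.1]
width: 0.806
```

Run:
```python
from h import *
wsnap('w23');p,R0=tool(); print(p,rel(p,R0,*grip2(0)))
```

```text
t 17.3 q [-0.1927  0.5032  1.7044 -0.9192  1.0976  0.4512] p [ 0.4977 -0.1627  0.1381] rot [ 0.6945  0.6084 -0.288   0.254 ] w 0.8063234682953198 F [-0.9241 -0.2475 -0.087 ] qd 0.019939202454565562
[ 0.4979 -0.1624  0.1383] (array([ 2.2, -0.8,  1.7]), array([ 0.1,  0.2, -0.2]))
```

View pics/w23.png

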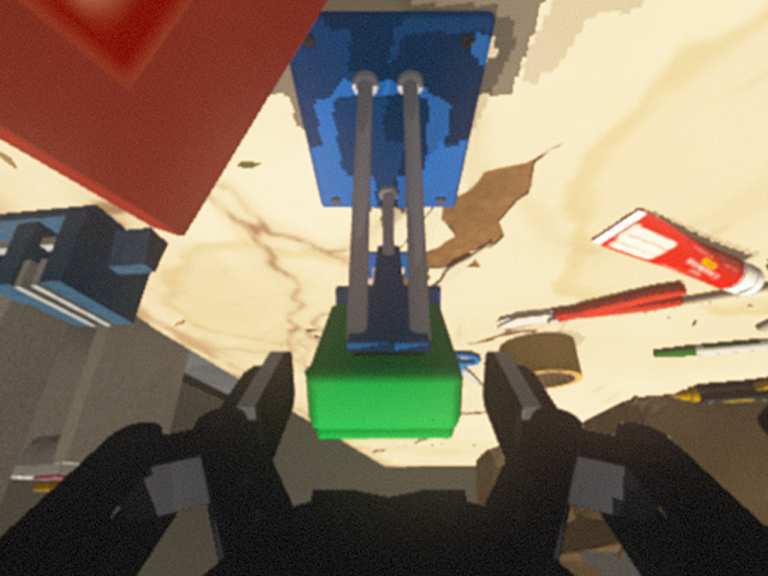

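Run:
```python
from h import *
m=camera_model('wrist');Ti=np.linalg.inv(m['tool_from_camera']);K=cam('wrist')[0]
for z in (-.029,-.033):
  for p in [(.013,.024,z),(.013,-.024,z),(-.013,.024,z),(-.013,-.024,z)]:
    q=K@(Ti@np.r_[p,1])[:3]; print(p,q[:2]/q[2]*1.5)
```

```text
(0.013, 0.024, -0.029) [470.521  366.1356]
(0.013, -0.024, -0.029) [311.3449 366.2578]
(-0.013, 0.024, -0.029) [465.8964 439.2321]
(-0.013, -0.024, -0.029) [315.7674 439.3487]
(0.013, 0.024, -0.033) [473.0818 372.6844]
(0.013, -0.024, -0.033) [308.9647 372.8105]
(-0.013, 0.024, -0.033) [468.1723 447.534 ]
(-0.013, -0.024, -0.033) [313.6557 447.6542]
```

send_rows --motion '[{"tx": 0.0005, "ty": -0.0012, "tz": 0.001, "ax": 0, "ay": 0, "az": 0, "claw": 80}, {"tx": 0.0005, "ty": -0.0012, "tz": 0.001, "ax": 0, "ay": 0, "az": 0, "claw": 60}, {"tx": 0.0005, "ty": -0.0012, "tz": 0.001, "ax": 0, "ay": 0, "az": 0, "claw": 30}, {"tx": 0.0005, "ty": -0.0012, "tz": 0.001, "ax": 0, "ay": 0, "az": 0, "claw": 20}, {"tx": 0.0005, "ty": -0.0012, "tz": 0.001, "ax": 0, "ay": 0, "az": 0, "claw": 20}, {"tx": 0.0005, "ty": -0.0012, "tz": 0.001, "ax": 0, "ay": 0, "az": 0, "claw": 20}]'

```text
t: 17.85
tool_pos: [0.4965, -0.162, 0.1366]
tool_rot: [0.694, 0.609, -0.288, 0.254]
wrist_force: [-1.2, 6.1, 5.6]
width: 0.553
```

Run:
```python
from h import *
wsnap('w24');p,R0=tool(); print(p,rel(p,R0,*grip2(0)),R0.inv().apply(manip.get_state()['wrist_force']))
```

```text
t 17.85 q [-0.1917  0.5033  1.7095 -0.9219  1.0947  0.4553] p [ 0.4965 -0.162   0.1366] rot [ 0.6939  0.609  -0.2882  0.2542] w 0.5533251437925522 F [-1.1806  6.0645  5.5941] qd 0.0018204730543058003
[ 0.4965 -0.162   0.1366] (array([1. , 0.6, 0.6]), array([ 0.1,  0.2, -0.1])) [ 0.3197 -2.0328 -7.4977]
```

View pics/w24.png

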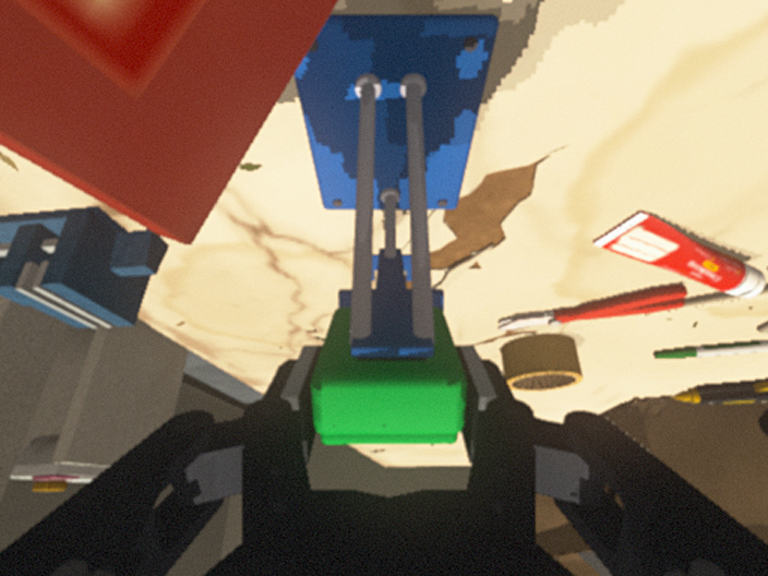

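send_rows --motion '[{"tx": -0.0005, "ty": 0, "tz": -0.003, "ax": 0, "ay": 0, "az": 0, "claw": 20}, {"tx": -0.001, "ty": 0, "tz": -0.006, "ax": 0, "ay": 0, "az": 0, "claw": 20}, {"tx": -0.006, "ty": 0, "tz": -0.007, "ax": 0, "ay": 0, "az": 0, "claw": 20}, {"tx": -0.02, "ty": 0, "tz": -0.007, "ax": 0, "ay": 0, "az": 0, "claw": 20}, {"tx": -0.045, "ty": 0, "tz": -0.01, "ax": 0, "ay": 0, "az": 0, "claw": 20}, {"tx": -0.075, "ty": 0, "tz": -0.02, "ax": 0, "ay": 0, "az": 0, "claw": 20}, {"tx": -0.1, "ty": 0, "tz": -0.04, "ax": 0, "ay": 0, "az": 0, "claw": 20}]'

```text
t: 18.48
tool_pos: [0.4897, -0.2058, 0.2356]
tool_rot: [0.694, 0.609, -0.289, 0.253]
wrist_force: [0.5, -0.7, -1.5]
width: 0.555
```

Run:
```python
from h import *
wsnap('w25')
```

```text
t 18.4833 q [-0.2791  0.3575  1.6311 -0.8615  1.1807  0.209 ] p [ 0.4897 -0.2058  0.2356] rot [ 0.6941  0.6088 -0.2894  0.2526] w 0.5550693663381032 F [ 0.4801 -0.7287 -1.4915] qd 0.7941451558780609
```

View pics/w25.png

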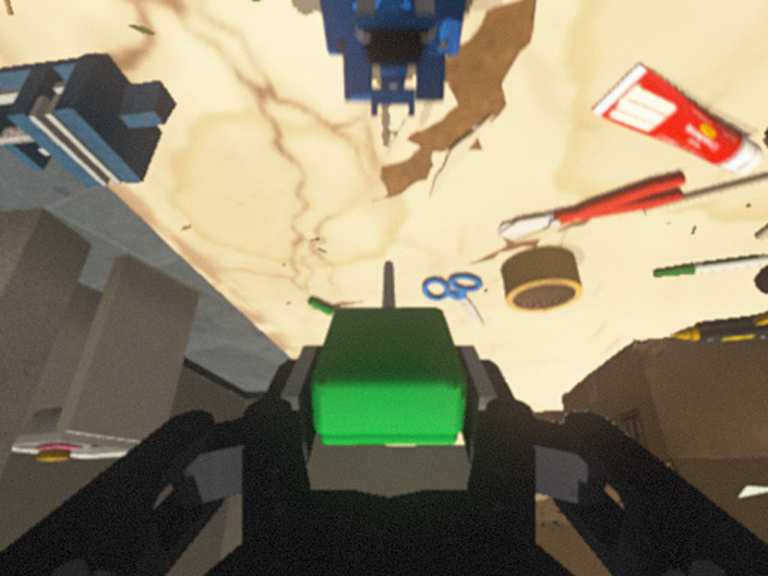

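```bash
cat >> h.py <<'E'
FS=np.array([.4185,.2098,.165]); FY=200.
def hang(out=0,up=0,off=np.array([.0005,0,.0296])):
    u=np.array([np.cos(np.radians(FY)),np.sin(np.radians(FY)),0]); Rm=down(FY-180)
    return FS+out*u+[0,0,up]-Rm.apply(off),Rm
E
python3 - <<'E'
from h import *
p,R0=tool(); Rm=down(20)
print(rel(p,R0,[.45,-.15,.36],Rm)); print(rel(p,R0,[.36,.18,.36],Rm)); print(hang(.08,.02),hang())
E
```

```text
(array([ -48.1,  -47.7, -118.3]), array([25.1, 40.4, 58.9]))
(array([ 172.7, -180. , -343.6]), array([25.1, 40.4, 58.9]))
(array([0.3429, 0.1823, 0.2146]), Rotation.from_matrix(array([[ 0.9397,  0.342 ,  0.    ],
                            [ 0.342 , -0.9397,  0.    ],
                            [ 0.    ,  0.    , -1.    ]]))) (array([0.418 , 0.2096, 0.1946]), Rotation.from_matrix(array([[ 0.9397,  0.342 ,  0.    ],
                            [ 0.342 , -0.9397,  0.    ],
                            [ 0.    ,  0.    , -1.    ]])))
```

send_rows --motion '[{"tx": -0.029, "ty": 0, "tz": -0.029, "ax": 0, "ay": 0, "az": 0, "claw": 20}, {"tx": -0.058, "ty": 0, "tz": -0.058, "ax": 0, "ay": 0, "az": 0, "claw": 20}, {"tx": -0.085, "ty": 0, "tz": -0.085, "ax": 0, "ay": 0, "az": 0, "claw": 20}, {"tx": -0.08, "ty": -0.02, "tz": -0.1, "ax": 2.5, "ay": 4, "az": 5.9, "claw": 20}, {"tx": -0.048, "ty": -0.048, "tz": -0.118, "ax": 5, "ay": 8, "az": 11.8, "claw": 20}, {"tx": -0.048, "ty": -0.048, "tz": -0.118, "ax": 7.2, "ay": 11.6, "az": 17, "claw": 20}, {"tx": -0.035, "ty": -0.055, "tz": -0.13, "ax": 9.5, "ay": 15.4, "az": 22.4, "claw": 20}, {"tx": -0.015, "ty": -0.065, "tz": -0.15, "ax": 11.8, "ay": 19, "az": 27.8, "claw": 20}]'

```text
t: 19.2
tool_pos: [0.4383, -0.1009, 0.3515]
tool_rot: [0.88, 0.423, -0.162, 0.139]
wrist_force: [-0.6, 0.0, -1.9]
width: 0.556
```

Run:
```python
from h import *
p,R0=tool(); Rm=down(20);print(p,manip.get_state()['qpos'])
print(rel(p,R0,[.36,.18,.36],Rm))
```

```text
[ 0.4383 -0.1009  0.3515] [-0.251   0.1612  1.4399 -0.425   1.6096  0.4212]
(array([ 147.2, -230.2, -102.2]), array([12.8, 21.5, 30.9]))
```

send_rows --motion '[{"tx": 0.147, "ty": -0.23, "tz": -0.102, "ax": 12.8, "ay": 21.5, "az": 30.9, "claw": 20}, {"tx": 0.147, "ty": -0.23, "tz": -0.102, "ax": 12.8, "ay": 21.5, "az": 30.9, "claw": 20}, {"tx": 0.147, "ty": -0.23, "tz": -0.102, "ax": 12.8, "ay": 21.5, "az": 30.9, "claw": 20}, {"tx": 0.147, "ty": -0.23, "tz": -0.102, "ax": 12.8, "ay": 21.5, "az": 30.9, "claw": 20}, {"tx": 0.147, "ty": -0.23, "tz": -0.102, "ax": 12.8, "ay": 21.5, "az": 30.9, "claw": 20}, {"tx": 0.147, "ty": -0.23, "tz": -0.102, "ax": 12.8, "ay": 21.5, "az": 30.9, "claw": 20}, {"tx": 0.147, "ty": -0.23, "tz": -0.102, "ax": 12.8, "ay": 21.5, "az": 30.9, "claw": 20}, {"tx": 0.147, "ty": -0.23, "tz": -0.102, "ax": 12.8, "ay": 21.5, "az": 30.9, "claw": 20}]'

```text
t: 19.87
tool_pos: [0.3558, 0.1842, 0.3602]
tool_rot: [0.984, 0.18, 0.0, -0.0]
wrist_force: [0.2, -1.5, -1.1]
width: 0.551
```

Run:
```python
from h import *
wsnap('w26');p,R0=tool();print(rel(p,R0,*hang(.08,.022)))
```

```text
t 19.8667 q [ 0.183  -0.035   1.5693  0.0001  1.6071  1.3916] p [0.3558 0.1842 0.3602] rot [ 0.9836  0.1801  0.0001 -0.0001] w 0.5509506020063406 F [ 0.1692 -1.5353 -1.0658] qd 0.15183117486932093
(array([-12.9,  -5.7, 143.2]), array([0.1, 0. , 0.7]))
```

View pics/w26.png

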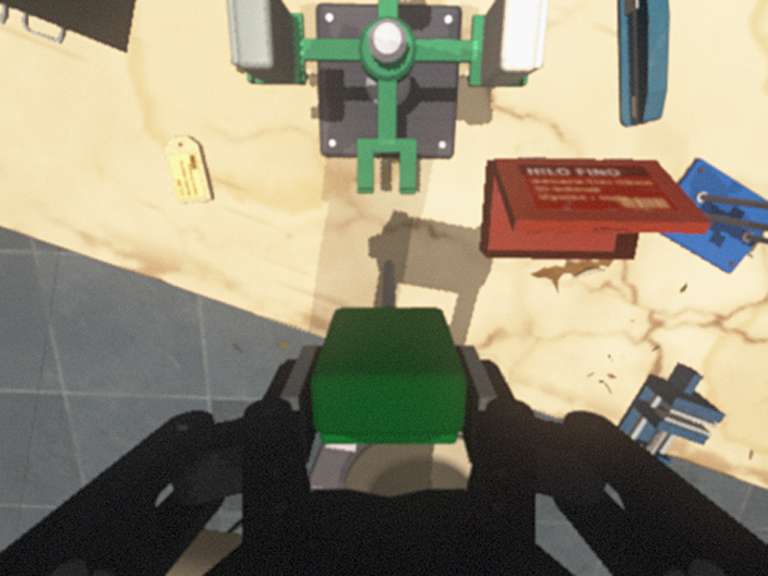

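Run:
```python
from h import *
im=cv2.imread('pics/w26_raw.png')
cv2.imwrite('pics/w26z.png',cv2.resize(im[0:140,205:315],None,fx=6,fy=4,interpolation=cv2.INTER_CUBIC))
```

```text
(no output)
```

View pics/w26z.png

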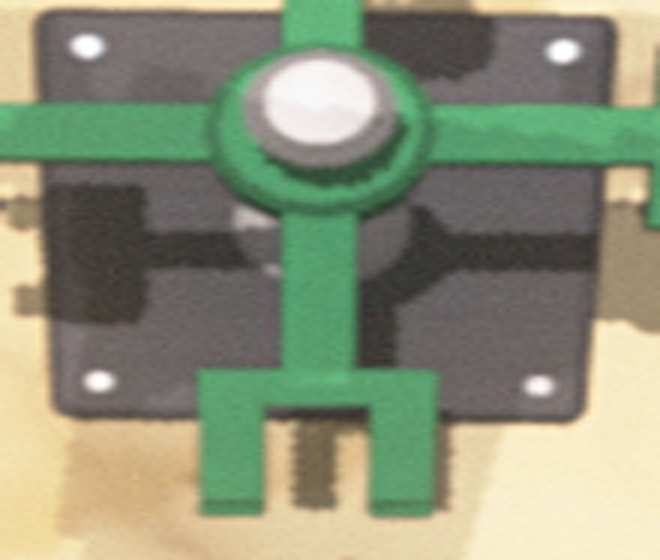

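Run:
```python
from h import *
c=wcam('w26'); f=lambda u,v,z: onz(c,u/6+205-.42,v/4-.38,z)
a=f(318,408,.165);b=f(318.5,517,.159)
u=np.array([np.cos(np.radians(200.2)),np.sin(np.radians(200.2))])
print(a,b,'seat',a[:2]+.01*u,b[:2]-.021*u, np.linalg.norm((a-b)[:2]))
# stem lateral in tool: head centre px (314..470)->391
p,R0=tool(); s=np.r_[(a[:2]+.01*u+b[:2]-.021*u)/2,.165]; print('seat in tool',R0.inv().apply(s-p))
```

```text
[0.4268 0.2123 0.165 ] [0.3975 0.2012 0.159 ] seat [0.4174 0.2088] [0.4173 0.2084] 0.03128447651453742
seat in tool [ 0.0661 -0.0041  0.1947]
```

Run:
```python
from h import *
p,R0=tool();st=manip.get_state();print(p,st['tool_rot'],np.abs(st['qd']).max(),st['t'])
sf=np.array([.4177,.2090,.165]);print(R0.inv().apply(sf-p))
FS[:]=sf; import h; 
u=np.array([np.cos(np.radians(200)),np.sin(np.radians(200)),0])
Rm=down(20.2)
for out,up in [(.08,.022),(0,.022),(0,0)]:
    print(out,up,rel(p,R0,sf+out*u+[0,0,up]-Rm.apply([.0005,0,.0296]),Rm))
```

```text
[0.357  0.1818 0.3598] [ 0.9837  0.1797 -0.0002  0.0009] 0.09381814074970304 19.9167
[ 0.0666 -0.0043  0.1947]
0.08 0.022 (array([-14. ,  -5.2, 143.2]), array([0.1, 0. , 0.5]))
0 0.022 (array([ 66. ,  -4.2, 143.1]), array([0.1, 0. , 0.5]))
0 0 (array([ 66. ,  -4.3, 165.1]), array([0.1, 0. , 0.5]))
```

send_rows --motion '[{"tx": -0.014, "ty": -0.0045, "tz": 0.03, "ax": 0.1, "ay": 0, "az": 0.5, "claw": 20}, {"tx": -0.014, "ty": -0.0045, "tz": 0.06, "ax": 0.1, "ay": 0, "az": 0.5, "claw": 20}, {"tx": -0.014, "ty": -0.0045, "tz": 0.095, "ax": 0.1, "ay": 0, "az": 0.5, "claw": 20}, {"tx": -0.014, "ty": -0.0045, "tz": 0.125, "ax": 0.1, "ay": 0, "az": 0.5, "claw": 20}, {"tx": -0.014, "ty": -0.0045, "tz": 0.142, "ax": 0.1, "ay": 0, "az": 0.5, "claw": 20}, {"tx": -0.014, "ty": -0.0045, "tz": 0.142, "ax": 0.1, "ay": 0, "az": 0.5, "claw": 20}, {"tx": -0.014, "ty": -0.0045, "tz": 0.142, "ax": 0.1, "ay": 0, "az": 0.5, "claw": 20}]'

```text
t: 20.5
tool_pos: [0.3439, 0.1777, 0.2176]
tool_rot: [0.985, 0.172, -0.001, 0.0]
wrist_force: [0.4, 0.7, -0.3]
width: 0.551
```

```bash
sed -i 's/^FS=.*/FS=np.array([.4177,.2090,.165]); FY=200.2/' h.py
python3 - <<'E'
from h import *
wsnap('w27');p,R0=tool();print(rel(p,R0,*hang(0,.022)),rel(p,R0,*hang(0,0)))
snap('scene','s27',(180,175,310,295),5)
im=cv2.imread('pics/w27_raw.png')
cv2.imwrite('pics/w27z.png',cv2.resize(im[0:250,185:335],None,fx=4,fy=2.4,interpolation=cv2.INTER_CUBIC))
E
```

```text
t 20.5 q [ 0.1721  0.0164  1.8885 -0.0004  1.2391  1.3975] p [0.3439 0.1777 0.2176] rot [ 0.9851  0.1719 -0.0012  0.0002] w 0.5512102923666369 F [ 0.4018  0.6894 -0.2889] qd 0.04244117513787467
(array([79. , -4.3,  1.8]), array([ 0. ,  0. , -0.4])) (array([79. , -4.3, 23.8]), array([ 0. ,  0. , -0.4]))
```

View pics/w27z.png

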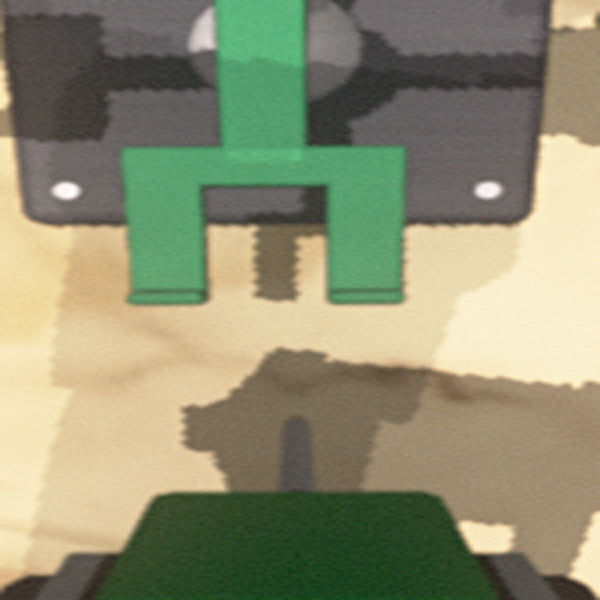

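View pics/s27.png

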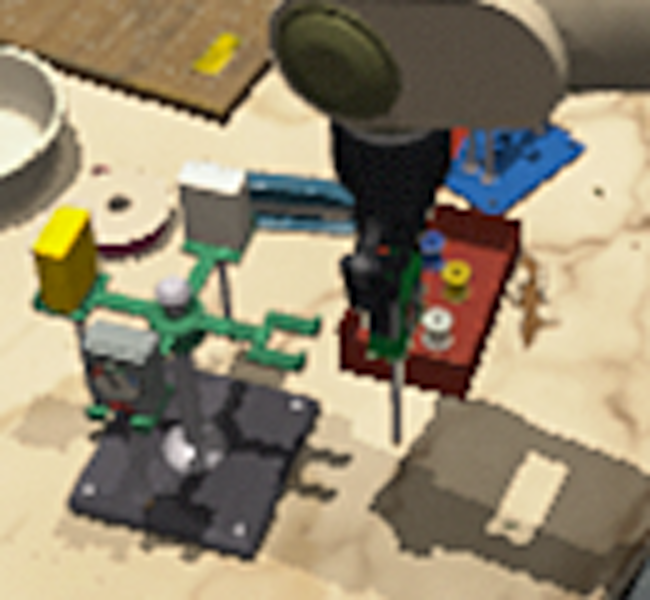

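send_rows --motion '[{"tx": 0, "ty": -0.0046, "tz": 0, "ax": 0, "ay": 0, "az": -0.5, "claw": 20}, {"tx": 0.01, "ty": -0.0046, "tz": 0, "ax": 0, "ay": 0, "az": -0.5, "claw": 20}, {"tx": 0.025, "ty": -0.0046, "tz": 0, "ax": 0, "ay": 0, "az": -0.5, "claw": 20}, {"tx": 0.035, "ty": -0.0046, "tz": 0, "ax": 0, "ay": 0, "az": -0.5, "claw": 20}, {"tx": 0.04, "ty": -0.0046, "tz": 0, "ax": 0, "ay": 0, "az": -0.5, "claw": 20}, {"tx": 0.04, "ty": -0.0046, "tz": 0, "ax": 0, "ay": 0, "az": -0.5, "claw": 20}]'

```text
t: 21.1
tool_pos: [0.3807, 0.1967, 0.2174]
tool_rot: [0.984, 0.177, -0.001, -0.0]
wrist_force: [-0.1, 0.2, -1.8]
width: 0.551
```

Run:
```python
from h import *
wsnap('w28');p,R0=tool();print(rel(p,R0,*hang(0,.022)),rel(p,R0,*hang(0,0)))
im=cv2.imread('pics/w28_raw.png')
cv2.imwrite('pics/w28z.png',cv2.resize(im[0:250,185:335],None,fx=4,fy=2.4,interpolation=cv2.INTER_CUBIC))
```

```text
t 21.1 q [0.2019 0.1116 1.7866 0.     1.2447 1.4173] p [0.3807 0.1967 0.2174] rot [ 0.9842  0.1768 -0.0006 -0.    ] w 0.5505224494923325 F [-0.1244  0.1675 -1.7897] qd 0.04052048749714578
(array([39.2,  1.4,  0.6]), array([-0. ,  0.1,  0.2])) (array([39.3,  1.4, 22.6]), array([-0. ,  0.1,  0.2]))
```

View pics/w28z.png

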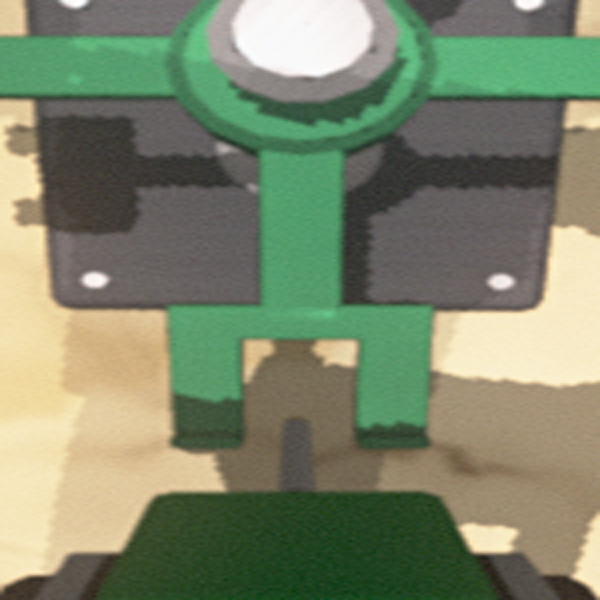

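send_rows --motion '[{"tx": 0.01, "ty": 0.0009, "tz": 0, "ax": 0, "ay": 0, "az": 0.2, "claw": 20}, {"tx": 0.022, "ty": 0.0009, "tz": 0, "ax": 0, "ay": 0, "az": 0.2, "claw": 20}, {"tx": 0.032, "ty": 0.0009, "tz": 0, "ax": 0, "ay": 0, "az": 0.2, "claw": 20}, {"tx": 0.038, "ty": 0.0009, "tz": 0, "ax": 0, "ay": 0, "az": 0.2, "claw": 20}, {"tx": 0.0385, "ty": 0.0009, "tz": 0, "ax": 0, "ay": 0, "az": 0.2, "claw": 20}, {"tx": 0.0385, "ty": 0.0009, "tz": 0, "ax": 0, "ay": 0, "az": 0.2, "claw": 20}]'

```text
t: 21.65
tool_pos: [0.4158, 0.2088, 0.2172]
tool_rot: [0.985, 0.175, -0.001, 0.0]
wrist_force: [-0.5, -0.2, -1.0]
width: 0.55
```

Run:
```python
from h import *
wsnap('w29');p,R0=tool();print(rel(p,R0,*hang(0,.022)),rel(p,R0,*hang(0,0)))
snap('scene','s29',(180,175,310,295),5)
```

```text
t 21.65 q [0.2127 0.1945 1.6892 0.     1.2601 1.4316] p [0.4158 0.2088 0.2172] rot [ 0.9846  0.175  -0.0011  0.    ] w 0.5502651528998272 F [-0.5233 -0.1852 -0.9513] qd 0.011735044031175736
(array([1.5, 0.5, 0.6]), array([-0. ,  0.1, -0. ])) (array([ 1.6,  0.5, 22.6]), array([-0. ,  0.1, -0. ]))
```

View pics/w29.png

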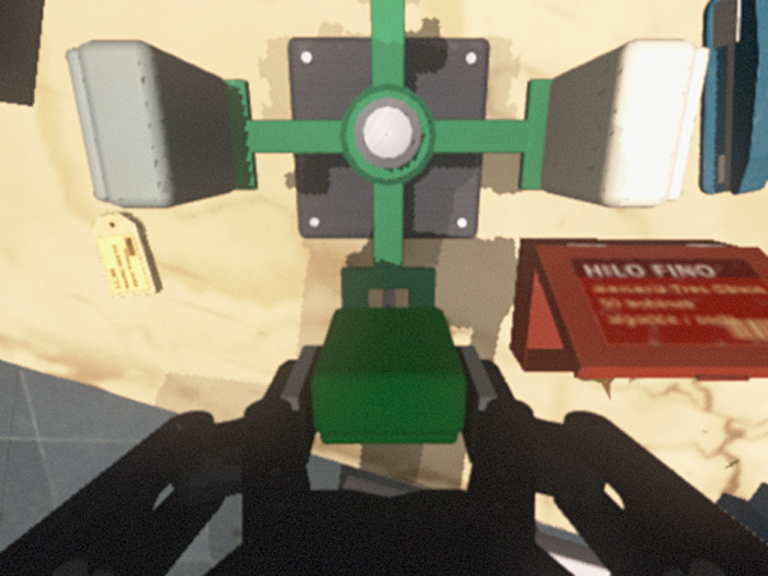

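View pics/s29.png

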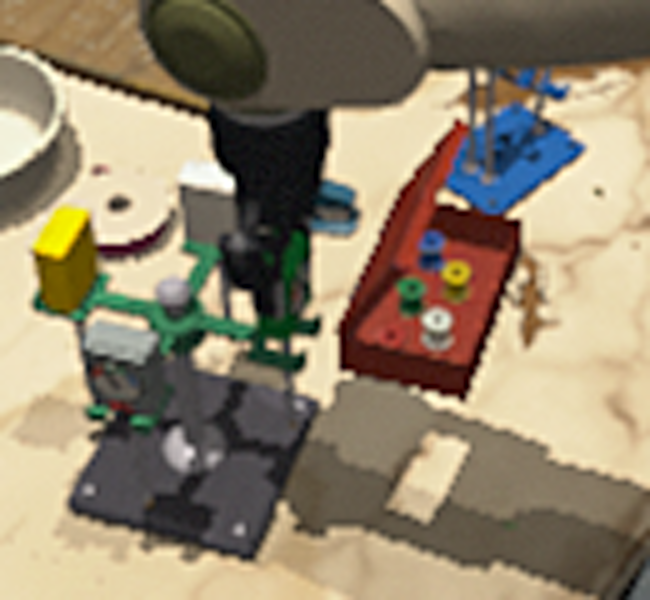

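Run:
```python
from h import *
im=cv2.imread('pics/w29_raw.png')
cv2.imwrite('pics/w29z.png',cv2.resize(im[165:215,215:305],None,fx=8,fy=8,interpolation=cv2.INTER_CUBIC))
```

```text
(no output)
```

View pics/w29z.png

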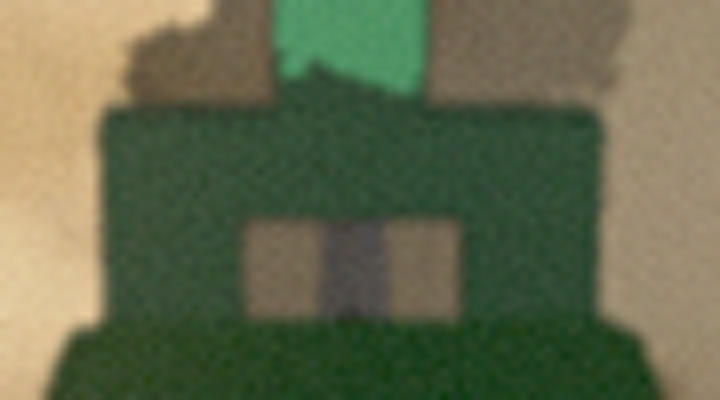

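Run:
```python
from h import *
c=wcam('w29'); p,R0=tool(); a=onz(c,352.5/8+215-.44,218/8+165-.44,.165); print(a,R0.inv().apply(a-p))
```

```text
[0.4273 0.213  0.165 ] [0.0126 0.     0.0522]
```

send_rows --motion '[{"tx": 0.0018, "ty": 0, "tz": 0.005, "ax": 0, "ay": 0, "az": 0, "claw": 20}, {"tx": 0.0018, "ty": 0, "tz": 0.011, "ax": 0, "ay": 0, "az": 0, "claw": 20}, {"tx": 0.0018, "ty": 0, "tz": 0.016, "ax": 0, "ay": 0, "az": 0, "claw": 20}, {"tx": 0.0018, "ty": 0, "tz": 0.019, "ax": 0, "ay": 0, "az": 0, "claw": 20}, {"tx": 0.0018, "ty": 0, "tz": 0.02, "ax": 0, "ay": 0, "az": 0, "claw": 20}, {"tx": 0.0018, "ty": 0, "tz": 0.02, "ax": 0, "ay": 0, "az": 0, "claw": 20}]'

```text
t: 22.25
tool_pos: [0.4176, 0.2094, 0.1969]
tool_rot: [0.985, 0.175, -0.001, 0.0]
wrist_force: [-0.4, 0.6, -0.6]
width: 0.553
```

Run:
```python
from h import *
wsnap('w30');p,R0=tool();print(rel(p,R0,*hang(0,0)))
```

```text
t 22.25 q [0.2132 0.2189 1.7148 0.0001 1.2103 1.4323] p [0.4176 0.2094 0.1969] rot [ 0.9846  0.175  -0.0012  0.    ] w 0.5528700106254881 F [-0.3586  0.6238 -0.6153] qd 0.010792248369065543
(array([-0.7,  0.4,  2.6]), array([-0. ,  0.1, -0. ]))
```

View pics/w30.png

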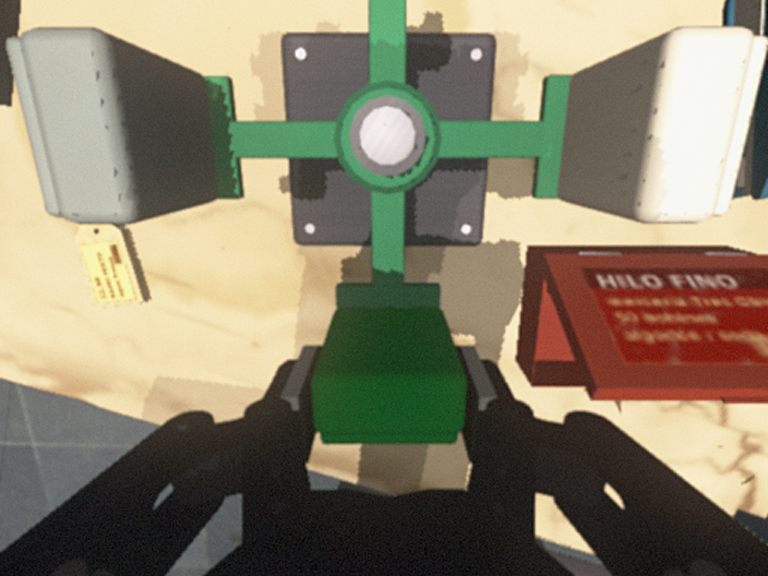

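Lower the last millimetres slowly, watching the force.

send_rows --motion '[{"tx": 0, "ty": 0, "tz": 0.001, "ax": 0, "ay": 0, "az": 0, "claw": 20}, {"tx": 0, "ty": 0, "tz": 0.002, "ax": 0, "ay": 0, "az": 0, "claw": 20}, {"tx": 0, "ty": 0, "tz": 0.0027, "ax": 0, "ay": 0, "az": 0, "claw": 20}, {"tx": 0, "ty": 0, "tz": 0.0027, "ax": 0, "ay": 0, "az": 0, "claw": 20}]'

```text
t: 22.63
tool_pos: [0.4178, 0.2095, 0.1946]
tool_rot: [0.985, 0.175, -0.001, -0.0]
wrist_force: [-0.2, 0.2, -0.1]
width: 0.553
```

send_rows --motion '[{"tx": 0, "ty": 0, "tz": 0.0007, "ax": 0, "ay": 0, "az": 0, "claw": 20}, {"tx": 0, "ty": 0, "tz": 0.0014, "ax": 0, "ay": 0, "az": 0, "claw": 20}, {"tx": 0, "ty": 0, "tz": 0.0014, "ax": 0, "ay": 0, "az": 0, "claw": 20}]'

```text
t: 22.88
tool_pos: [0.418, 0.2095, 0.1944]
tool_rot: [0.985, 0.175, -0.0, 0.0]
wrist_force: [-3.5, -1.4, 11.0]
width: 0.549
```

send_rows --motion '[{"tx": 0, "ty": 0, "tz": -0.0008, "ax": 0, "ay": 0, "az": 0, "claw": 20}, {"tx": 0, "ty": 0, "tz": -0.001, "ax": 0, "ay": 0, "az": 0, "claw": 58}, {"tx": 0, "ty": 0, "tz": -0.001, "ax": 0, "ay": 0, "az": 0, "claw": 65}, {"tx": 0, "ty": 0, "tz": -0.001, "ax": 0, "ay": 0, "az": 0, "claw": 72}, {"tx": 0, "ty": 0, "tz": -0.001, "ax": 0, "ay": 0, "az": 0, "claw": 75}, {"tx": 0, "ty": 0, "tz": -0.001, "ax": 0, "ay": 0, "az": 0, "claw": 75}]'

```text
t: 23.38
tool_pos: [0.4177, 0.2095, 0.194]
tool_rot: [0.985, 0.175, -0.001, 0.0]
wrist_force: [0.4, -0.2, 0.1]
width: 0.749
```

Run:
```python
from h import *
wsnap('w31')
```

```text
t 23.3833 q [0.2132 0.222  1.719  0.0001 1.2026 1.4323] p [0.4177 0.2095 0.194 ] rot [ 0.9846  0.1749 -0.001   0.    ] w 0.749017062661742 F [ 0.4097 -0.1993  0.0913] qd 0.002558981324089464
```

View pics/w31.png

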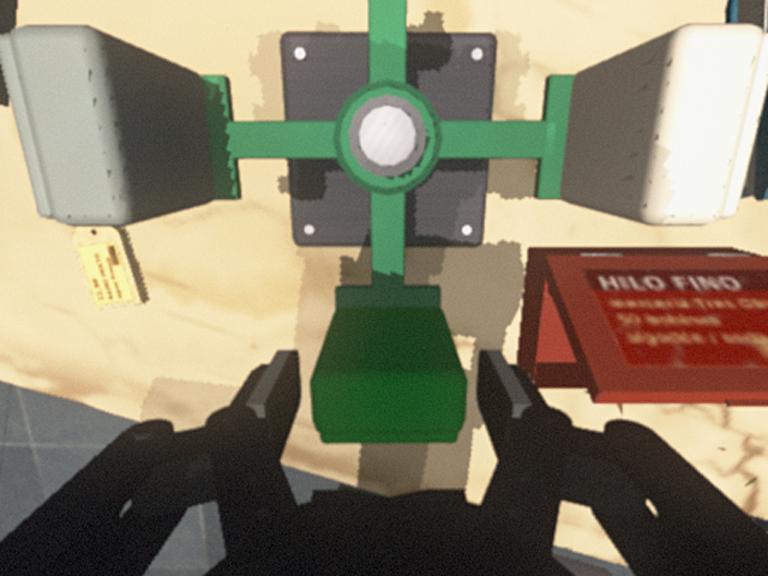

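Released and standing upright in the fork. Straight up and out.

send_rows --motion '[{"tx": 0, "ty": 0, "tz": -0.01, "ax": 0, "ay": 0, "az": 0, "claw": 75}, {"tx": 0, "ty": 0, "tz": -0.03, "ax": 0, "ay": 0, "az": 0, "claw": 75}, {"tx": 0, "ty": 0, "tz": -0.06, "ax": 0, "ay": 0, "az": 0, "claw": 75}, {"tx": 0, "ty": 0, "tz": -0.1, "ax": 0, "ay": 0, "az": 0, "claw": 75}, {"tx": 0, "ty": 0, "tz": -0.14, "ax": 0, "ay": 0, "az": 0, "claw": 75}, {"tx": -0.03, "ty": 0, "tz": -0.16, "ax": 0, "ay": 0, "az": 0, "claw": 75}, {"tx": -0.07, "ty": 0, "tz": -0.16, "ax": 0, "ay": 0, "az": 0, "claw": 75}, {"tx": -0.1, "ty": 0, "tz": -0.16, "ax": 0, "ay": 0, "az": 0, "claw": 75}]'

```text
t: 24.1
tool_pos: [0.3226, 0.1746, 0.355]
tool_rot: [0.985, 0.175, 0.0, 0.0]
wrist_force: [-1.0, 0.6, -0.6]
width: 0.749
```

send_rows --motion '[{"tx": 0, "ty": 0.03, "tz": 0, "ax": 0, "ay": 0, "az": 0, "claw": 75}, {"tx": 0, "ty": 0.06, "tz": 0, "ax": 0, "ay": 0, "az": 0, "claw": 75}, {"tx": 0, "ty": 0.06, "tz": 0, "ax": 0, "ay": 0, "az": 0, "claw": 75}]'

```text
t: 24.35
tool_pos: [0.3456, 0.1157, 0.3543]
tool_rot: [0.985, 0.173, -0.001, 0.001]
wrist_force: [-0.9, 0.4, 0.7]
width: 0.752
```

Run:
```python
from h import *
wsnap('w32');snap('scene','s32',(180,175,310,295),5);snap('top','t32',(130,150,262,250),6)
```

```text
t 24.35 q [-0.0005 -0.1203  1.662  -0.0015  1.6008  1.2221] p [0.3456 0.1157 0.3543] rot [ 0.9849  0.1732 -0.0006  0.0007] w 0.7515744601132492 F [-0.8701  0.4336  0.6517] qd 0.11882586229476597
```

View pics/w32.png

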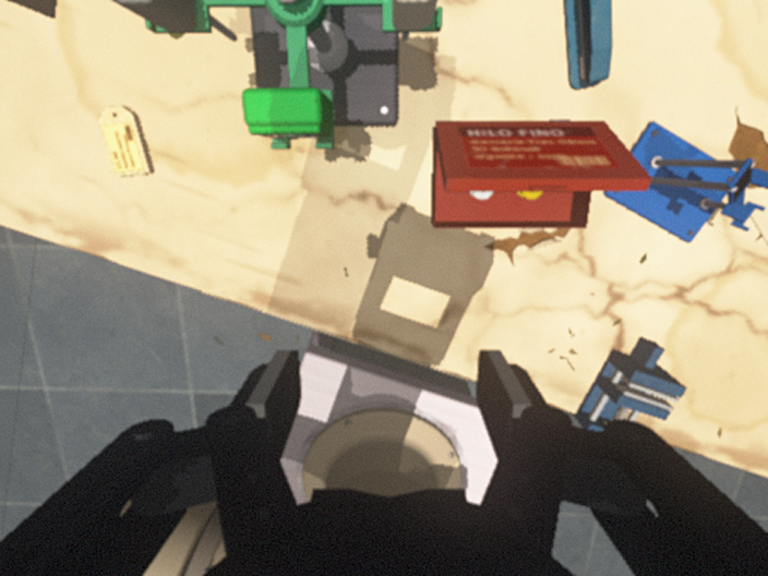

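View pics/s32.png

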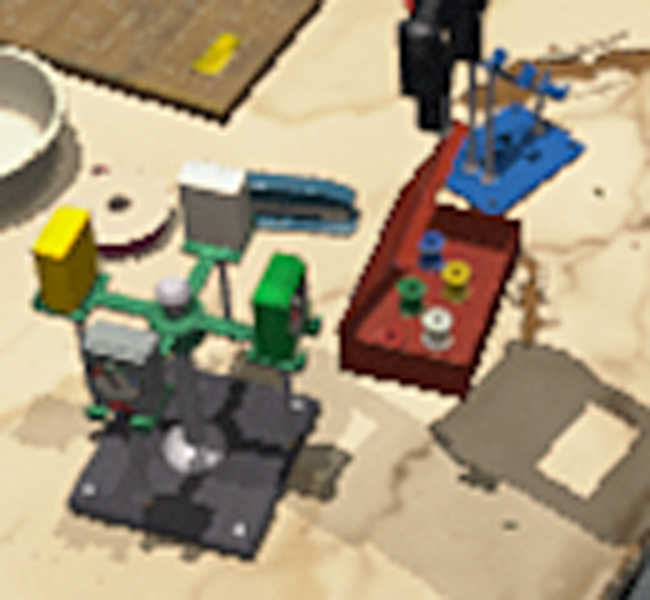

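View pics/t32.png

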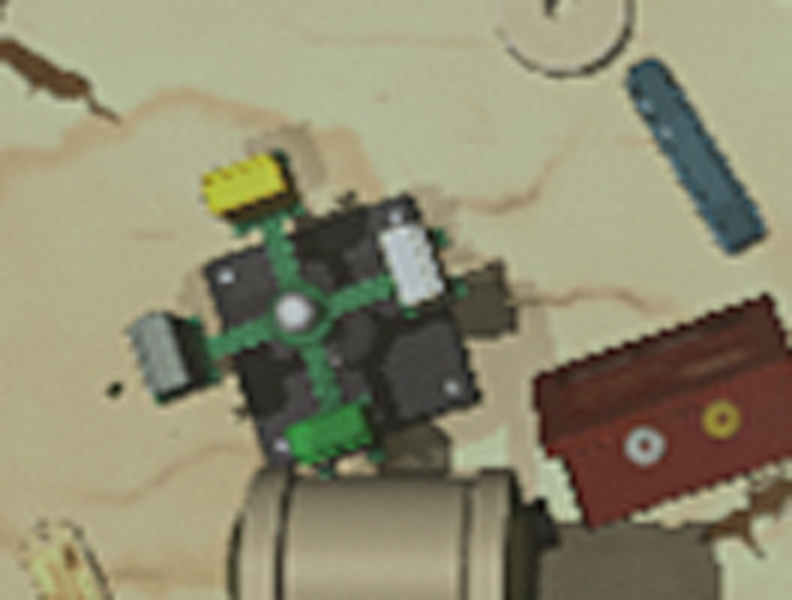

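send_rows --motion '[{"tx": 0, "ty": 0, "tz": 0, "ax": 0, "ay": 0, "az": 0, "claw": 75}, {"tx": 0, "ty": 0, "tz": 0, "ax": 0, "ay": 0, "az": 0, "claw": 75}, {"tx": 0, "ty": 0, "tz": 0, "ax": 0, "ay": 0, "az": 0, "claw": 75}]'

```text
t: 24.75
tool_pos: [0.3447, 0.1193, 0.3543]
tool_rot: [0.984, 0.176, -0.001, -0.0]
wrist_force: [-0.1, 0.9, -0.1]
width: 0.751
```

Run:
```python
from h import *
a=cv2.imread('pics/s32_raw.png').astype(int); snap('scene','s33'); b=cv2.imread('pics/s33_raw.png').astype(int)
d=np.abs(a-b).max(2)[200:295,180:250]; print('scene change near rack px>40:',(d>40).sum())
from station import workorder; print(workorder.close_job())
```

```text
scene change near rack px>40: 0
the job is handed in; nothing more can be done
None
```

The green meter is hanging in the formerly empty fork at the front of the rack, and I handed the job in at about 25 s.

- **Rack:** I turned it about 85° clockwise with the closed fingers. The fork then measured about 200° yaw and the foot's front 200.0°, so they agree to within about 1°.
- **Rest:** I laid the meter in the blue rest, dial up. It touched the ledge within 0.5 mm of the seat I had computed. I let go and looked: it stayed there on its own.
- **Hanging:** I gripped the top end of the head again and carried it over the tin. It came in above the lips and I lowered it until I felt the prongs, at about 11 N. Then I released it and backed the arm away.

**Last checks:** The scene, top and wrist pictures show the meter upright in the fork, stem down and dial outwards. The fork angle has not changed, and nothing moved near the rack between the last two scene pictures. The gripper touches nothing. The stapler, pink ribbon, tin and tag look where they were. The glue tube and secateurs were still in place when last in view, while the meter was in and leaving the rest; I did not picture them again at the end.

**What disagreed:** The top and wrist cameras differed by 2 to 6 mm on some positions, and the arm lagged its target by a few millimetres while settling. I corrected both from close wrist pictures before each placing. No check failed.

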